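Gauge the mallet ferrules on the leaning pin and sort them

ROBOT

A 6-joint arm with a two-finger parallel gripper is mounted at the origin on the work surface. World frame = base frame: x ahead of the robot, y to its left, z up, the work surface at z = 0. Lengths are in m, angles in rad, forces in N, time in s.
With the tool pointing down it reaches from about 0.3 to 0.775 m from the base axis. Payload 14.6 kg.
Tool frame: the origin (TCP) lies midway between the tips of the shut fingers; the grasp point (between the pads) lies 19 mm behind it (ctrl.pinch_z is the distance from the TCP to the grasp point, in m); z points along the fingers, y is the line along which they close (so a half turn about z gives the same grasp; the last joint's range is limited). The gripper opens to 94 mm and grips with 3 to 60 N. Pads are 16 mm wide; open, the fingers measure 119 mm over their backs; the gripper's body (75 mm by 177 mm) begins 78 mm behind the grasp point.
Start: joints at [-1.19, 0.3, 1.521, -0, 1.321, -0.067], TCP at [0.238, -0.496, 0.205] pointing down, gripper open.
Joint ranges: [-3.03, 3.03], [-0.79, 2.21], [0.23, 2.52], [-1.04, 4.18], [0, 3.07], [-2.55, 2.55]. Speed limits (rad/s): [2.22, 2.22, 2.57, 3.14, 3.14, 3.14].

INTERFACE

Orientations are given as [roll, pitch, yaw] about the fixed x, y, z axes, in that order (R = Rz(yaw) Ry(pitch) Rx(roll)).
In Python, from station import ctrl gives the robot as it stands.
- The arm moves only by the tool jog_arm, never from a script. Its argument "motion" is a list of rows, each a list of 7 numbers: the shift along the tool's x, y, z in m, then the turn, a rotation vector about the tool's x, y, z in rad, then the opening, from -1 (shut) to 1 (fully open). In form: [[tx, ty, tz, rx, ry, rz, gripper], ...]. A call has 1 to 5 rows; each row shifts and turns the commanded pose from where the row before left it, along the tool's axes as they then stand; what a row does not reach is not made up. A row lasts 1/10 s, in which the tool goes at most 50 mm and 8.59 degrees, less where a joint would pass 70% of its speed; a pose out of reach is approached as far as the arm can. A call is refused whole if a number of a shift passes 0.05 or a number of a turn 0.15, either way. A call with a gripper value outside its range is refused whole. The fingers move at their own pace and stop on an object; "squeeze" is the grip in N (left out, the last holds). Time passes only in rows, so rows that do not move let the fingers close. It gives the time, the measured TCP pose, the force, the opening and the grip force at its end, in the units of the state.
- ctrl.get_obs(): the state, without advancing time (a new reading comes with each control period).
- ctrl.camera(name): name is "scene" or "top"; returns the picture (384x512x3 uint8, red, green, blue); there is no depth.
- ctrl.camera_model(name): a dict with "intrinsics" (3x3 intrinsics, pixels), "rvec" (rotation vector, rad) and "tvec" (3), from world to camera coordinates, as OpenCV has them. Camera axes: x right, y down, z forward; pixel columns grow to the right and rows downward; lengths in m; the calibration is good to about 2 mm. A picture is of the moment at which its call begins. camera_model takes no time and is no camera call.
- ctrl.hand_in(): hands the job in; it is judged then, once.
The state is a dict: "time_s": time; "qpos": joint angles; "joint_vel": joint speeds; "tau": joint torques, N m; "ee_pos": TCP position; "eef_rot": TCP orientation; "force": force on the tool from outside, world axes, zero at the start; "moment": the same for the moment, N m; "grip_width": finger opening in m; "grip_force": force on a finger pad.
Only numpy, scipy, OpenCV 4.12 (cv2) and the standard library are available. Lean on these libraries where they do the work, as an engineer would, in place of code of your own. Each camera call takes 0.05 s, during which the arm holds its last target. There are 200 camera calls.

TASK

Try the three ferrules on the leaning gauge pin, one at a time: slide each down the pin until it stops, then put it away before you take the next. Stand a ferrule that goes fully home to the flange upright in the rectangular tray, and one that stops at the pin's step upright in the round dish. Leave everything else on the bench where it is.

Things in the scene. Friction and masses are not known exactly. Their poses are not given: they have to be found in the camera images.
- ferrule_a: one of three turned aluminium ferrules (plain tubes, open at both ends, alike outside): 40 outside diameter, 70 long, about 0.14 kg, standing upright on the bench at the start. Its bore is 32 or 24 mm, and which has which is to be found on the gauge; each size is present among the three. Origin at the centre of the tube (35 above its lower end), z along the tube; either end may go first
- ferrule_b: one of three turned aluminium ferrules (plain tubes, open at both ends, alike outside): 40 outside diameter, 70 long, about 0.14 kg, standing upright on the bench at the start. Its bore is 32 or 24 mm, and which has which is to be found on the gauge; each size is present among the three. Origin at the centre of the tube (35 above its lower end), z along the tube; either end may go first
- ferrule_c: one of three turned aluminium ferrules (plain tubes, open at both ends, alike outside): 40 outside diameter, 70 long, about 0.14 kg, standing upright on the bench at the start. Its bore is 32 or 24 mm, and which has which is to be found on the gauge; each size is present among the three. Origin at the centre of the tube (35 above its lower end), z along the tube; either end may go first
- gauge: fixed fit gauge: 130 x 100 x 12 grey base plate with a steel block that carries the leaning gauge pin. Origin on the bench; the plate reaches from 35 before to 95 behind it (its x) and 50 to either side; z up. The pin leans towards -x of this frame, roughly towards the robot. A 32 bore held off centre can also catch on the step: nudge it sideways 1 to 2 mm and try again
- gauge_pin: the leaning steel gauge pin, 30 degrees from vertical. Origin at the centre of the flange's upper face (75 above the bench), z along the pin towards its free end. Flange 56 diameter, 8 thick; then from the flange 0 to 35: pin 28 diameter; at 35 a step (flat but for a 1.5 mm chamfer on its outer edge); 35 to 61: 20 diameter; 61 to 70: cone tapering to 8 at the tip. A 32 bore slides down to the flange (tube centre at z = 35), a 24 bore stops on the step (tube centre at z = 70).
- tray: fixed rectangular wooden tray for ferrules that go fully home: 150 (its x) x 100 (its y) outside, 22 high, walls and floor 4 thick, open on top. Origin at the centre of its underside on the bench, z up
- dish: fixed round aluminium dish for ferrules that stop at the step: 130 outside diameter, 20 high, wall 4, flat floor 5 thick. Origin at the centre of its underside on the bench, z up
- wax: bystander among the ferrules: loose amber wax stub, 36 diameter, 35 high, upright. Origin at the centre of its underside
- spool: bystander: loose wooden thread spool, 44 diameter, 45 high, upright. Origin at the centre of its underside
- punch_pot: bystander: loose dark steel pot of stamping punches, 60 diameter, 130 high with the punches. Origin at the centre of its underside
- bottle: bystander: loose glass bottle, 66 diameter, 190 high. Origin at the centre of its underside
- jar: bystander: loose paste jar, 72 diameter, 85 high. Origin at the centre of its underside
- hammer: bystander: loose hammer 270 long lying on the bench beyond the gauge, along its x. Origin near its middle, on the bench
- awl: bystander: loose awl-like tool 150 long lying on the bench, along its x. Origin near its middle, on the bench

How it is judged:
On the way, in this order (a step that is already met when the one before it is completed fails the run):
1. a first ferrule is slid down the gauge pin until it stops (32 bore: at the flange, 24 bore: at the step; within 5 mm of that depth, round the pin) (((x of ferrule_a in the frame of gauge_pin between -0.01 and 0.01 m and y of ferrule_a in the frame of gauge_pin between -0.01 and 0.01 m and z of ferrule_a in the frame of gauge_pin between 0.025 and 0.04 m and angle between the z axis of ferrule_a and the z axis of gauge_pin, either way round below 0.22 rad) or (x of ferrule_b in the frame of gauge_pin between -0.01 and 0.01 m and y of ferrule_b in the frame of gauge_pin between -0.01 and 0.01 m and z of ferrule_b in the frame of gauge_pin between 0.06 and 0.075 m and angle between the z axis of ferrule_b and the z axis of gauge_pin, either way round below 0.22 rad) or (x of ferrule_c in the frame of gauge_pin between -0.01 and 0.01 m and y of ferrule_c in the frame of gauge_pin between -0.01 and 0.01 m and z of ferrule_c in the frame of gauge_pin between 0.025 and 0.04 m and angle between the z axis of ferrule_c and the z axis of gauge_pin, either way round below 0.22 rad))), for 0.15 s.
2. a second ferrule is slid down the pin until it stops, with one already put away in its right place ((((x of ferrule_a in the frame of gauge_pin between -0.01 and 0.01 m and y of ferrule_a in the frame of gauge_pin between -0.01 and 0.01 m and z of ferrule_a in the frame of gauge_pin between 0.025 and 0.04 m and angle between the z axis of ferrule_a and the z axis of gauge_pin, either way round below 0.22 rad) and (horizontal distance between ferrule_b and dish below 0.044 m and angle between the z axis of ferrule_b and the z axis of dish, either way round below 0.12 rad and height (world z) of ferrule_b between 0.03 and 0.046 m and linear speed of ferrule_b below 0.03 m/s)) or ((x of ferrule_a in the frame of gauge_pin between -0.01 and 0.01 m and y of ferrule_a in the frame of gauge_pin between -0.01 and 0.01 m and z of ferrule_a in the frame of gauge_pin between 0.025 and 0.04 m and angle between the z axis of ferrule_a and the z axis of gauge_pin, either way round below 0.22 rad) and (x of ferrule_c in the frame of tray between -0.056 and 0.056 m and y of ferrule_c in the frame of tray between -0.032 and 0.032 m and angle between the z axis of ferrule_c and the z axis of tray, either way round below 0.12 rad and height (world z) of ferrule_c between 0.03 and 0.046 m and linear speed of ferrule_c below 0.03 m/s)) or ((x of ferrule_b in the frame of gauge_pin between -0.01 and 0.01 m and y of ferrule_b in the frame of gauge_pin between -0.01 and 0.01 m and z of ferrule_b in the frame of gauge_pin between 0.06 and 0.075 m and angle between the z axis of ferrule_b and the z axis of gauge_pin, either way round below 0.22 rad) and (x of ferrule_a in the frame of tray between -0.056 and 0.056 m and y of ferrule_a in the frame of tray between -0.032 and 0.032 m and angle between the z axis of ferrule_a and the z axis of tray, either way round below 0.12 rad and height (world z) of ferrule_a between 0.03 and 0.046 m and linear speed of ferrule_a below 0.03 m/s)) or ((x of ferrule_b in the frame of gauge_pin between -0.01 and 0.01 m and y of ferrule_b in the frame of gauge_pin between -0.01 and 0.01 m and z of ferrule_b in the frame of gauge_pin between 0.06 and 0.075 m and angle between the z axis of ferrule_b and the z axis of gauge_pin, either way round below 0.22 rad) and (x of ferrule_c in the frame of tray between -0.056 and 0.056 m and y of ferrule_c in the frame of tray between -0.032 and 0.032 m and angle between the z axis of ferrule_c and the z axis of tray, either way round below 0.12 rad and height (world z) of ferrule_c between 0.03 and 0.046 m and linear speed of ferrule_c below 0.03 m/s)) or ((x of ferrule_c in the frame of gauge_pin between -0.01 and 0.01 m and y of ferrule_c in the frame of gauge_pin between -0.01 and 0.01 m and z of ferrule_c in the frame of gauge_pin between 0.025 and 0.04 m and angle between the z axis of ferrule_c and the z axis of gauge_pin, either way round below 0.22 rad) and (x of ferrule_a in the frame of tray between -0.056 and 0.056 m and y of ferrule_a in the frame of tray between -0.032 and 0.032 m and angle between the z axis of ferrule_a and the z axis of tray, either way round below 0.12 rad and height (world z) of ferrule_a between 0.03 and 0.046 m and linear speed of ferrule_a below 0.03 m/s)) or ((x of ferrule_c in the frame of gauge_pin between -0.01 and 0.01 m and y of ferrule_c in the frame of gauge_pin between -0.01 and 0.01 m and z of ferrule_c in the frame of gauge_pin between 0.025 and 0.04 m and angle between the z axis of ferrule_c and the z axis of gauge_pin, either way round below 0.22 rad) and (horizontal distance between ferrule_b and dish below 0.044 m and angle between the z axis of ferrule_b and the z axis of dish, either way round below 0.12 rad and height (world z) of ferrule_b between 0.03 and 0.046 m and linear speed of ferrule_b below 0.03 m/s)))), for 0.15 s.
3. the last ferrule is slid down the pin until it stops, with the two others put away in their right places ((((x of ferrule_a in the frame of gauge_pin between -0.01 and 0.01 m and y of ferrule_a in the frame of gauge_pin between -0.01 and 0.01 m and z of ferrule_a in the frame of gauge_pin between 0.025 and 0.04 m and angle between the z axis of ferrule_a and the z axis of gauge_pin, either way round below 0.22 rad) and (horizontal distance between ferrule_b and dish below 0.044 m and angle between the z axis of ferrule_b and the z axis of dish, either way round below 0.12 rad and height (world z) of ferrule_b between 0.03 and 0.046 m and linear speed of ferrule_b below 0.03 m/s) and (x of ferrule_c in the frame of tray between -0.056 and 0.056 m and y of ferrule_c in the frame of tray between -0.032 and 0.032 m and angle between the z axis of ferrule_c and the z axis of tray, either way round below 0.12 rad and height (world z) of ferrule_c between 0.03 and 0.046 m and linear speed of ferrule_c below 0.03 m/s)) or ((x of ferrule_b in the frame of gauge_pin between -0.01 and 0.01 m and y of ferrule_b in the frame of gauge_pin between -0.01 and 0.01 m and z of ferrule_b in the frame of gauge_pin between 0.06 and 0.075 m and angle between the z axis of ferrule_b and the z axis of gauge_pin, either way round below 0.22 rad) and (x of ferrule_a in the frame of tray between -0.056 and 0.056 m and y of ferrule_a in the frame of tray between -0.032 and 0.032 m and angle between the z axis of ferrule_a and the z axis of tray, either way round below 0.12 rad and height (world z) of ferrule_a between 0.03 and 0.046 m and linear speed of ferrule_a below 0.03 m/s) and (x of ferrule_c in the frame of tray between -0.056 and 0.056 m and y of ferrule_c in the frame of tray between -0.032 and 0.032 m and angle between the z axis of ferrule_c and the z axis of tray, either way round below 0.12 rad and height (world z) of ferrule_c between 0.03 and 0.046 m and linear speed of ferrule_c below 0.03 m/s)) or ((x of ferrule_c in the frame of gauge_pin between -0.01 and 0.01 m and y of ferrule_c in the frame of gauge_pin between -0.01 and 0.01 m and z of ferrule_c in the frame of gauge_pin between 0.025 and 0.04 m and angle between the z axis of ferrule_c and the z axis of gauge_pin, either way round below 0.22 rad) and (x of ferrule_a in the frame of tray between -0.056 and 0.056 m and y of ferrule_a in the frame of tray between -0.032 and 0.032 m and angle between the z axis of ferrule_a and the z axis of tray, either way round below 0.12 rad and height (world z) of ferrule_a between 0.03 and 0.046 m and linear speed of ferrule_a below 0.03 m/s) and (horizontal distance between ferrule_b and dish below 0.044 m and angle between the z axis of ferrule_b and the z axis of dish, either way round below 0.12 rad and height (world z) of ferrule_b between 0.03 and 0.046 m and linear speed of ferrule_b below 0.03 m/s)))), for 0.15 s.
At the end, for the whole second after the job is handed in: The ferrules that went home to the flange stand upright (within 0.12 rad), at rest, on the floor of the rectangular tray; the one that stopped at the step stands upright, at rest, on the floor of the round dish (centre within 44 mm of the dish's); all released (x of ferrule_a in the frame of tray between -0.056 and 0.056 m and y of ferrule_a in the frame of tray between -0.032 and 0.032 m and angle between the z axis of each of ferrule_a, ferrule_c and the z axis of tray, either way round below 0.12 rad and height (world z) of ferrule_a between 0.03 and 0.046 m and linear speed of each of ferrule_a, ferrule_b, ferrule_c below 0.03 m/s and horizontal distance between ferrule_b and dish below 0.044 m and angle between the z axis of ferrule_b and the z axis of dish, either way round below 0.12 rad and height (world z) of ferrule_b between 0.03 and 0.046 m and x of ferrule_c in the frame of tray between -0.056 and 0.056 m and y of ferrule_c in the frame of tray between -0.032 and 0.032 m and height (world z) of ferrule_c between 0.03 and 0.046 m); the robot touches nothing.
It fails at once if a bystander is shifted by more than 30 mm (distance of any of wax, spool, punch_pot, bottle, jar, hammer, awl from where it was at the start of the episode above 0.03 m).
It fails at once if a standing bystander is knocked over (angle between any of wax, spool, punch_pot, bottle, jar's own z axis and vertical above 0.6 rad).
It also fails if it takes over 72 s, if anything falls off the work surface, if the arm or the gripper's body presses on something with over 40 N, if the wrist force passes 120 N, or if a joint passes its speed limit or range.

## Working session

There is one attempt and no reset: what is moved stays moved. The work goes in short steps, Python scripts to look and compute and a tool call to move; the robot and the scene stay as the last step left them, time stands still between calls to the robot, and variables do not carry over. Pictures are saved under pics/ and viewed, at most 10 in all, crops included, and the job is handed in when it is done.

Besides the shell and the picture viewer there is one more tool, called after "Emit:" in YAML: its name, and indented under it one key for each argument. jog_arm: Moves the arm, as the interface text tells. Its arguments: {"type":"object","properties":{"motion":{"type":"array"},"squeeze":{"type":"number"}},"required":["motion"]}

```bash
mkdir -p pics
cat > h.py <<'E'
import numpy as np, cv2
from station import ctrl
from scipy.spatial.transform import Rotation as R
def cam(n):
    m=ctrl.camera_model(n); K=np.array(m["intrinsics"],float); r=cv2.Rodrigues(np.array(m["rvec"],float))[0]; t=np.array(m["tvec"],float).ravel()
    return K,r,t
def ray(n,u,v):
    K,r,t=cam(n); d=r.T@np.linalg.solve(K,[u,v,1.]); return -r.T@t,d
def onz(n,u,v,z):
    o,d=ray(n,u,v); return o+d*(z-o[2])/d[2]
def proj(n,P):
    K,r,t=cam(n); q=(K@(r@np.atleast_2d(P).T+t[:,None])).T; return q[:,:2]/q[:,2:]
def snap(n,f):
    im=ctrl.camera(n); cv2.imwrite(f"pics/{f}.png",im[:,:,::-1]); return im
E
python3 - <<'E'
from h import *
for n in("top","scene"):
    im=snap(n,n+"0"); K,r,t=cam(n); print(n,K.round(1).tolist(),(-r.T@t).round(3),r[2].round(3))
a=cv2.imread("pics/top0.png");cv2.imwrite("pics/top0b.png",cv2.resize(a,(800,600),interpolation=cv2.INTER_CUBIC))
a=cv2.imread("pics/scene0.png");cv2.imwrite("pics/scene0b.png",cv2.resize(a,(800,600),interpolation=cv2.INTER_CUBIC))
o=ctrl.get_obs();print(o["ee_pos"],o["eef_rot"],o["time_s"])
E
```

```text
top [[364.3, 0.0, 254.9], [0.0, 364.3, 192.1], [0.0, 0.0, 1.0]] [ 0.52  -0.026  0.959] [ 0.039 -0.006 -0.999]
scene [[470.5, 0.0, 257.4], [0.0, 470.5, 185.7], [0.0, 0.0, 1.0]] [ 1.144 -0.132  1.075] [-0.497  0.087 -0.863]
[ 0.2380528  -0.49552959  0.2049389 ] [-3.14052433e+00 -7.37818689e-05  4.47812787e-01] 0.1
```

View pics/top0b.png

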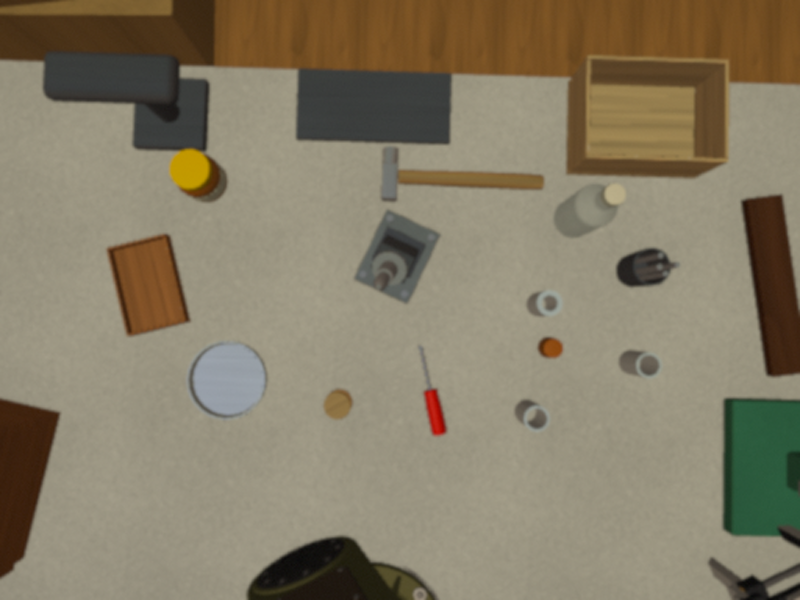

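View pics/scene0b.png

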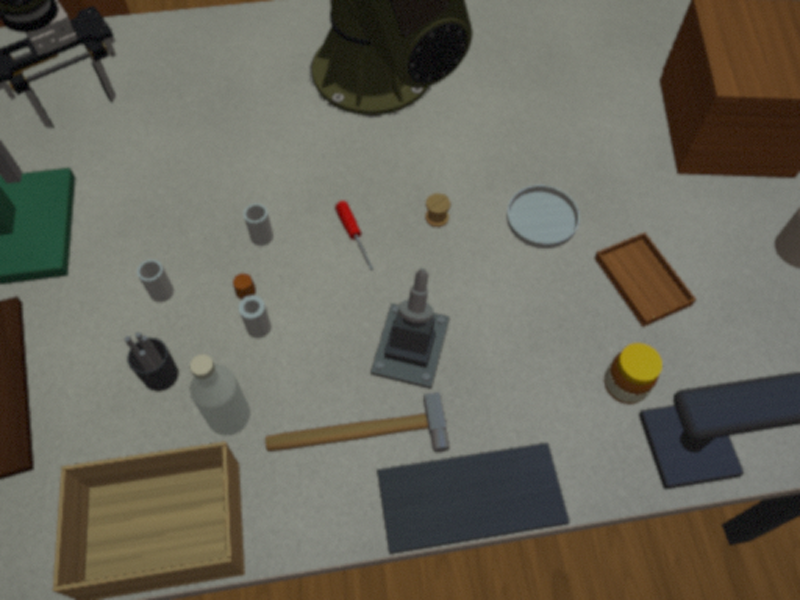

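The top view shows the three ferrules at about (351,194), (415,234) and (343,267) native px. The wax is at (353,223), dish (147,243), tray (95,182) and gauge plate (254,164). The pin leans towards the robot, with its tip near (244,181). I'll measure these next.

Run:
```python
from h import *
s=0.64
t=lambda u,v,z:onz("top",u*s,v*s,z).round(3)
for n,u,v,z in [("f1",548,303,.07),("f2",648,365,.07),("f3",536,417,.07),("wax",551,347,.035),("spool",338,404,.045),("dish",229,379,.02),("bottle",615,194,.19),("pot",652,266,.1),("jar",190,170,.085),("awl",432,395,.01),("box",600,115,.06)]: print(n,t(u,v,z))
print("tray",[t(u,v,.022).tolist() for u,v in[(109,249),(167,236),(188,320),(129,334)]])
g=[t(u,v,.012) for u,v in[(391,212),(439,236),(407,301),(356,277)]];print("plate",np.array(g).tolist(),np.mean(g,0))
# crops
for n,box,f in[("top",(215,125,295,205),"g"),("scene",(230,160,300,255),"g"),("top",(325,180,430,285),"f"),("scene",(80,120,190,230),"f")]:
    im=cv2.imread(f"pics/{n}0.png");x0,y0,x1,y1=box;c=im[y0:y1,x0:x1]
    k=6 if f=="g" else 5
    c=cv2.resize(c,None,fx=k,fy=k,interpolation=cv2.INTER_CUBIC); c=cv2.convertScaleAbs(c,alpha=1.5)
    cv2.imwrite(f"pics/{n}_{f}.png",c)
def cat(f):
    a,b=[cv2.imread(f"pics/{n}_{f}.png") for n in("top","scene")]
    h=max(a.shape[0],b.shape[0]);p=lambda c:cv2.copyMakeBorder(c,0,h-c.shape[0],0,0,cv2.BORDER_CONSTANT)
    o=np.hstack([p(a),p(b)]);k=min(800/o.shape[1],600/o.shape[0],1);print(f,k,a.shape,b.shape);cv2.imwrite(f"pics/cat_{f}.png",cv2.resize(o,None,fx=k,fy=k))
cat("g");cat("f")
```

```text
f1 [ 0.556 -0.265  0.07 ]
f2 [ 0.464 -0.423  0.07 ]
f3 [ 0.379 -0.25   0.07 ]
wax [ 0.486 -0.281  0.035]
spool [0.387 0.06  0.045]
dish [0.42  0.242 0.02 ]
bottle [ 0.703 -0.322  0.19 ]
pot [ 0.616 -0.414  0.1  ]
jar [0.746 0.296 0.085]
awl [ 0.401 -0.091  0.01 ]
box [ 0.861 -0.347  0.06 ]
tray [[0.628, 0.447, 0.022], [0.652, 0.353, 0.022], [0.514, 0.313, 0.022], [0.489, 0.408, 0.022]]
plate [[0.704, -0.015, 0.012], [0.666, -0.097, 0.012], [0.556, -0.046, 0.012], [0.593, 0.04, 0.012]] [ 0.62975 -0.0295   0.012  ]
g 0.8888888888888888 (480, 480, 3) (570, 420, 3)
f 0.7441860465116279 (525, 525, 3) (550, 550, 3)
```

View pics/cat_g.png

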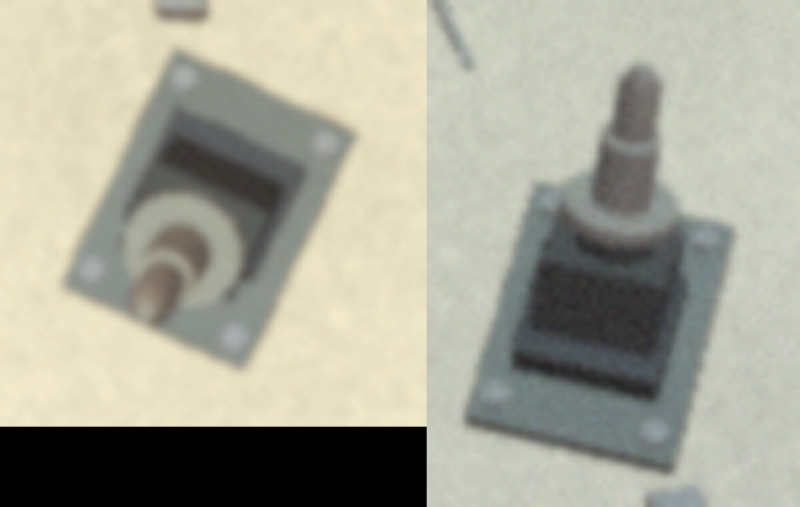

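View pics/cat_f.png

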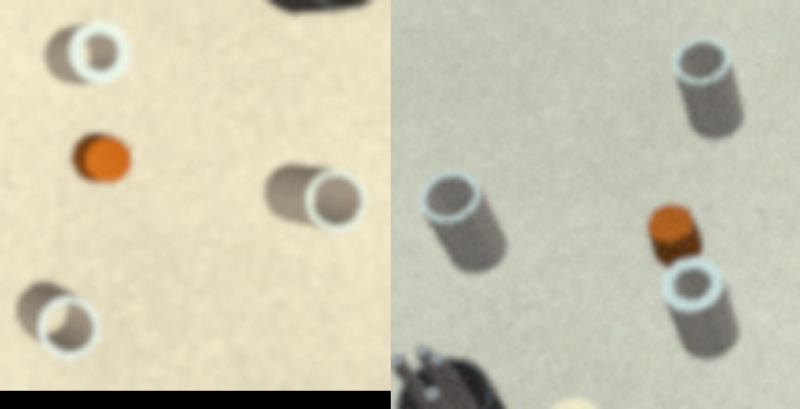

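f1 (beside the wax) shows a thick rim, so it is probably the 24 bore; f2 and f3 look like 32. In the crop, the pin tip is near (151,309) in top and (641,70) in scene, and the flange centre is near (184,250) in top and (620,205) in scene. I'll triangulate these.

```bash
cat >> h.py <<'E'
def tri(uvt,uvs):
    o1,d1=ray("top",*uvt);o2,d2=ray("scene",*uvs);d1/=np.linalg.norm(d1);d2/=np.linalg.norm(d2)
    s=np.linalg.lstsq(np.c_[d1,-d2],o2-o1,rcond=None)[0];a=o1+d1*s[0];b=o2+d2*s[1];return (a+b)/2,np.linalg.norm(a-b)
def rims(n,im=None,lo=0):
    im=ctrl.camera(n) if im is None else im
    f=im.astype(int); m=((f[:,:,2]-f[:,:,0]>lo)&(f.sum(2)>390)).astype(np.uint8)
    return m
E
python3 - <<'E'
from h import *
T=lambda x,y:(215+x/5.333-.4,125+y/5.333-.4); S=lambda x,y:(230+(x-426.7)/5.333-.4,160+y/5.333-.4)
for n,a,b in[("tip",(151,309),(641,70)),("flange",(184,250),(620,205))]:
    p,e=tri(T(*a),S(*b));print(n,p.round(4),round(e,4))
    print(onz("top",*T(*a),.1356 if n=="tip" else .075).round(4),onz("scene",*S(*b),.1356 if n=="tip" else .075).round(4))
for nm,Z,pts,n in[("t",T,[(177,50),(355,133),(243,368),(65,286)],"top"),("s",S,[(538,184),(735,229),(672,470),(467,422)],"scene"),("bt",T,[(186,77),(326,143),(234,337),(91,270)],"top")]:
    g=np.array([onz(n,*Z(*p),.012)[:2] for p in pts]);print(nm,g.round(4).tolist(),g.mean(0).round(4),np.linalg.norm(np.roll(g,-1,0)-g,axis=1).round(3))
    d=(g[0]+g[1]-g[2]-g[3]) if n=="top" else (g[2]+g[3]-g[0]-g[1]);print(np.arctan2(d[1],d[0]))
for n in("top","scene"):
    im=cv2.imread(f"pics/{n}0.png")[:,:,::-1];f=im.astype(int)
    for nm,z in[("f1",(.556,-.265)),("f2",(.464,-.423)),("f3",(.379,-.25))]:
        c=proj(n,[[*z,.07]])[0];x,y=c.round().astype(int);w=12;p=f[y-w:y+w+1,x-w:x+w+1]
        m=((p[:,:,2]-p[:,:,0]>np.median(f[:,:,2]-f[:,:,0])+18)&(p[:,:,1]>120)).astype(np.uint8)
        q=cv2.findNonZero(m)
        (cx,cy),(a,b),_=cv2.fitEllipse(cv2.convexHull(q));u,v=x-w+cx,y-w+cy
        print(n,nm,(round(u,1),round(v,1)),round(a,1),round(b,1),len(q),onz(n,u,v,.07).round(4))
    hsv=cv2.cvtColor(im.copy(),cv2.COLOR_RGB2HSV);print("bg b-r",np.median(f[:,:,2]-f[:,:,0]))
E
```

```text
tip [ 0.5728 -0.003   0.1353] 0.0001
[ 0.5728 -0.003   0.1356] [ 0.573  -0.0031  0.1356]
flange [ 0.6043 -0.0159  0.072 ] 0.0008
[ 0.604  -0.0156  0.075 ] [ 0.6058 -0.0167  0.075 ]
t [[0.7083, -0.0088], [0.6698, -0.0971], [0.5532, -0.0452], [0.5909, 0.0427]] [ 0.6305 -0.0271] [0.096 0.128 0.096 0.128]
-0.4155597885124706
s [[0.5543, -0.0468], [0.5935, 0.043], [0.7113, -0.0093], [0.6732, -0.0982]] [ 0.6331 -0.0278] [0.098 0.129 0.097 0.13 ]
-0.4127306043770836
bt [[0.6951, -0.0135], [0.6645, -0.083], [0.5682, -0.0404], [0.599, 0.0302]] [ 0.6317 -0.0267] [0.076 0.105 0.077 0.106]
-0.4217128598956514
top f1 (np.float64(351.0), np.float64(193.5)) 15.0 15.7 112 [ 0.5574 -0.2659  0.07  ]
top f2 (np.float64(415.9), np.float64(233.2)) 14.2 18.1 9 [ 0.4648 -0.426   0.07  ]
top f3 (np.float64(342.7), np.float64(267.3)) 15.4 15.9 65 [ 0.3778 -0.2487  0.07  ]
bg b-r -26.0
scene f1 (np.float64(160.5), np.float64(196.1)) 12.3 14.0 41 [ 0.5578 -0.2688  0.07  ]Traceback (most recent call last):
  File "<stdin>", line 15, in <module>
cv2.error: OpenCV(4.12.0) /io/opencv/modules/imgproc/src/convhull.cpp:143: error: (-215:Assertion failed) total >= 0 && (depth == CV_32F || depth == CV_32S) in function 'convexHull'
```

```bash
cat >> h.py <<'E'
PSI=-0.415; P0=np.array([.605,-.0165,.075]); AX=np.array([-.5*np.cos(PSI),-.5*np.sin(PSI),.75**.5])
RD=R.from_euler("xyz",[np.pi,0,PSI+np.pi]); RT=RD*R.from_rotvec([0,-np.pi/6,0])   # tool down / along pin
def pin(z,dx=0,dy=0): return P0+AX*z+dx*RT.as_matrix()[:,0]+dy*RT.as_matrix()[:,1]
def here():
    o=ctrl.get_obs();return np.array(o["ee_pos"]),R.from_euler("xyz",o["eef_rot"])
def plan(wps,g,start=None):
    """wps: list of (pos,Rot,n rows): prints rounded rows, error carried over"""
    p,q=here() if start is None else start
    rows=[]
    for P,Q,n in wps:
        P=np.array(P,float)
        for k in range(n,0,-1):
            dp=q.inv().apply(P-p)/k; dr=(q.inv()*Q).as_rotvec()/k
            dp=dp.round(4 if k==1 else 3); dr=dr.round(3 if k==1 else 2)
            p=p+q.apply(dp); q=q*R.from_rotvec(dr); rows.append([*map(float,dp+0.),*map(float,dr+0.),g])
    for i in range(0,len(rows),5): print(str(rows[i:i+5]).replace(" ",""))
    return p,q
E
python3 - <<'E'
from h import *
plan([((.378,-.249,.16),RD,16),((.378,-.249,.07),RD,3),((.378,-.249,.035),RD,2)],1)
E
```

```text
[[0.015,-0.01,0.003,0.0,0.0,-0.14,1],[0.016,-0.008,0.003,0.0,0.0,-0.14,1],[0.017,-0.006,0.003,0.0,0.0,-0.14,1],[0.017,-0.003,0.003,0.0,0.0,-0.14,1],[0.018,-0.001,0.003,0.0,0.0,-0.14,1]]
[[0.018,0.002,0.003,0.0,0.0,-0.14,1],[0.017,0.004,0.003,0.0,0.0,-0.14,1],[0.016,0.006,0.003,0.0,0.0,-0.14,1],[0.015,0.009,0.003,0.0,0.0,-0.14,1],[0.014,0.011,0.003,0.0,0.0,-0.15,1]]
[[0.012,0.013,0.003,0.0,0.0,-0.14,1],[0.011,0.014,0.002,0.0,0.0,-0.15,1],[0.008,0.016,0.003,0.0,0.0,-0.14,1],[0.006,0.017,0.002,0.0,0.0,-0.15,1],[0.004,0.017,0.003,0.0,0.0,-0.14,1]]
[[0.0009,0.0174,0.0021,0.001,-0.001,-0.149,1],[0.0,0.0,0.03,0.0,0.0,0.0,1],[0.0,0.0,0.03,0.0,0.0,0.0,1],[0.0,0.0,0.03,0.0,0.0,0.0,1],[0.0,0.0,0.018,0.0,0.0,0.0,1]]
[[0.0,0.0001,0.017,0.0,0.0,0.0,1]]
```

Emit:
jog_arm:
  motion:
    - [0.015,-0.01,0.003,0,0,-0.14,1]
    - [0.016,-0.008,0.003,0,0,-0.14,1]
    - [0.017,-0.006,0.003,0,0,-0.14,1]
    - [0.017,-0.003,0.003,0,0,-0.14,1]
    - [0.018,-0.001,0.003,0,0,-0.14,1]
  squeeze: 25

```text
time_s: 0.6
ee_pos: [0.2826, -0.4175, 0.19]
eef_rot: [-3.141, -0.0, 1.154]
force: [-0.2, -0.7, 0.2]
grip_width: 0.0944
grip_force: 0.0
```

Emit:
jog_arm:
  motion:
    - [0.018,0.002,0.003,0,0,-0.14,1]
    - [0.017,0.004,0.003,0,0,-0.14,1]
    - [0.016,0.006,0.003,0,0,-0.14,1]
    - [0.015,0.009,0.003,0,0,-0.14,1]
    - [0.014,0.011,0.003,0,0,-0.15,1]

```text
time_s: 1.1
ee_pos: [0.3266, -0.3414, 0.1751]
eef_rot: [-3.141, -0.0, 1.864]
force: [-0.1, 0.3, -1.1]
grip_width: 0.0936
grip_force: 0.0
```

Emit:
jog_arm:
  motion:
    - [0.012,0.013,0.003,0,0,-0.14,1]
    - [0.011,0.014,0.002,0,0,-0.15,1]
    - [0.008,0.016,0.003,0,0,-0.14,1]
    - [0.006,0.017,0.002,0,0,-0.15,1]
    - [0.004,0.017,0.003,0,0,-0.14,1]

```text
time_s: 1.6
ee_pos: [0.3698, -0.2637, 0.1622]
eef_rot: [3.142, -0.0, 2.584]
force: [1.2, -0.4, -0.1]
grip_width: 0.0938
grip_force: 0.0
```

Emit:
jog_arm:
  motion:
    - [0.001,0.017,0.002,0.001,-0.001,-0.149,1]
    - [0,0,0,0,0,0,1]
    - [0,0,0,0,0,0,1]

```text
time_s: 1.9
ee_pos: [0.3777, -0.2497, 0.1604]
eef_rot: [-3.14, 0.001, 2.724]
force: [-0.8, 0.6, 0.3]
grip_width: 0.0936
grip_force: 0.0
```

Run:
```python
from h import *
p,q=here();print(p.round(4),(RD.inv()*q).as_rotvec().round(3))
for n in("top","scene"): snap(n,n+"1")
a=cv2.imread("pics/top1.png")[200:320,290:400];b=cv2.imread("pics/scene1.png")[90:210,100:210]
cv2.imwrite("pics/c1.png",cv2.resize(np.hstack([a,b]),None,fx=3.6,fy=3.6,interpolation=cv2.INTER_CUBIC))
plan([((.378,-.249,.07),RD,3),((.378,-.249,.035),RD,2)],1)
```

```text
[ 0.3777 -0.2497  0.1604] [ 0.001 -0.001  0.003]
[[0.0,0.0,0.03,0.0,0.0,0.0,1],[0.0,0.001,0.03,0.0,0.0,0.0,1],[0.0001,0.0003,0.0305,-0.001,0.001,-0.003,1],[0.0,0.0,0.017,0.0,0.0,0.0,1],[0.0,0.0,0.018,0.0,0.0,0.0,1]]
```

View pics/c1.png

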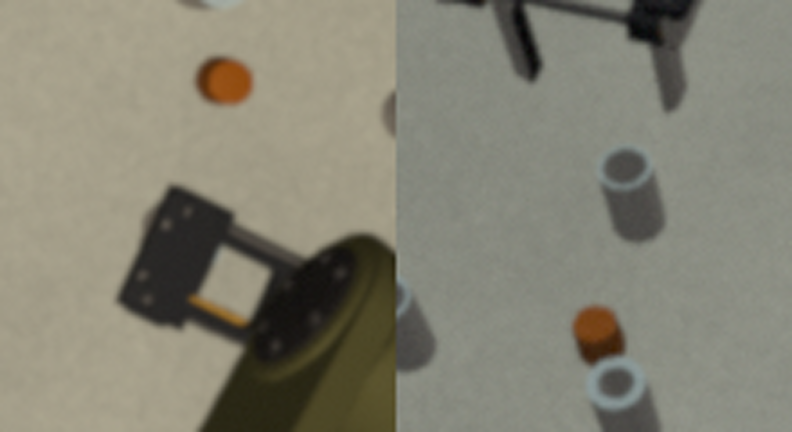

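The hand is over f3 with both fingers straddling it in the scene view (rim at about (626,165) in the crop). Next: descend, grip and lift.

Emit:
jog_arm:
  motion:
    - [0,0,0.03,0,0,0,1]
    - [0,0,0.03,0,0,0,1]
    - [0,0.001,0.03,0,0,0,1]
    - [0,0,0.017,0,0,0,1]
    - [0,0,0.018,0,0,0,1]

```text
time_s: 2.5
ee_pos: [0.3778, -0.2494, 0.0345]
eef_rot: [-3.141, 0.0, 2.723]
force: [0.1, -0.4, 0.2]
grip_width: 0.094
grip_force: 0.0
```

Emit:
jog_arm:
  motion:
    - [0,0,0,0,0,0,-1]
    - [0,0,0,0,0,0,-1]
    - [0,0,0,0,0,0,-1]
    - [0,0,0,0,0,0,-1]
    - [0,0,0,0,0,0,-1]

```text
time_s: 3.0
ee_pos: [0.3785, -0.249, 0.036]
eef_rot: [-3.14, 0.002, 2.727]
force: [-0.2, 0.4, 0.3]
grip_width: 0.0578
grip_force: 0.0
```

Emit:
jog_arm:
  motion:
    - [0,0,0,0,0,0,-1]
    - [0,0,0,0,0,0,-1]
    - [0,0,-0.03,0,0,0,-1]
    - [0,0,-0.05,0,0,0,-1]
    - [0,0,-0.05,0,0,0,-1]

```text
time_s: 3.5
ee_pos: [0.3776, -0.2482, 0.1667]
eef_rot: [-3.141, -0.001, 2.727]
force: [0.6, -0.0, -1.7]
grip_width: 0.0402
grip_force: 25.0
```

Run:
```python
from h import *
o=ctrl.get_obs();print(o["grip_width"],o["grip_force"],here()[0].round(4))
# to above pin: tip at z=.07; tube lower end must clear: centre z=.07+.035+.03
plan([((.45,-.15,.23),RD,5),(pin(.15),RT,6)],-1)
```

```text
0.040198697962252186 24.997942694462836 [ 0.3776 -0.2482  0.1667]
[[-0.005,0.024,-0.013,0.0,0.0,0.0,-1],[-0.005,0.024,-0.013,0.0,0.0,0.0,-1],[-0.006,0.024,-0.012,0.0,0.0,0.0,-1],[-0.005,0.023,-0.013,0.0,0.0,0.0,-1],[-0.0056,0.024,-0.0124,-0.001,-0.001,0.0,-1]]
[[-0.002,0.031,0.004,0.0,-0.09,0.0,-1],[-0.002,0.031,0.004,0.0,-0.09,0.0,-1],[-0.001,0.031,0.005,0.0,-0.09,0.0,-1],[-0.001,0.031,0.005,0.0,-0.08,0.0,-1],[-0.001,0.03,0.005,0.0,-0.09,0.0,-1]]
[[-0.0001,0.0306,0.0042,0.0,-0.083,0.0,-1]]
```

Emit:
jog_arm:
  motion:
    - [-0.005,0.024,-0.013,0,0,0,-1]
    - [-0.005,0.024,-0.013,0,0,0,-1]
    - [-0.006,0.024,-0.012,0,0,0,-1]
    - [-0.005,0.023,-0.013,0,0,0,-1]
    - [-0.006,0.024,-0.012,0,0,0,-1]

```text
time_s: 4.0
ee_pos: [0.4512, -0.1496, 0.2289]
eef_rot: [-3.141, 0.001, 2.727]
force: [-0.2, -0.7, -1.5]
grip_width: 0.04
grip_force: 25.0
```

Emit:
jog_arm:
  motion:
    - [-0.002,0.031,0.004,0,-0.09,0,-1]
    - [-0.002,0.031,0.004,0,-0.09,0,-1]
    - [-0.001,0.031,0.005,0,-0.09,0,-1]
    - [-0.001,0.031,0.005,0,-0.08,0,-1]
    - [-0.001,0.03,0.005,0,-0.09,0,-1]

```text
time_s: 4.5
ee_pos: [0.5235, -0.0127, 0.2069]
eef_rot: [3.141, 0.445, 2.727]
force: [0.6, -0.4, -1.0]
grip_width: 0.04
grip_force: 25.0
```

Emit:
jog_arm:
  motion:
    - [0,0.031,0.004,0,-0.083,0,-1]
    - [0,0,0,0,0,0,-1]
    - [0,0,0,0,0,0,-1]

```text
time_s: 4.8
ee_pos: [0.5368, 0.0141, 0.2027]
eef_rot: [-3.139, 0.522, 2.73]
force: [-0.2, -0.4, -0.9]
grip_width: 0.0401
grip_force: 25.0
```

Run:
```python
from h import *
p,q=here();print((p-pin(.15)).round(4),(RT.inv()*q).as_rotvec().round(3))
z=q.apply([0,0,1.])
for n in("top","scene"):
    im=snap(n,n+"2")
    print(n,"pred lower/upper end:",proj(n,[p+z*.035,p-z*.035]).round(1).tolist(),"pin tip/flange",proj(n,[pin(.07),pin(0)]).round(1).tolist())
a=cv2.imread("pics/top2.png")[120:220,190:290];b=cv2.imread("pics/scene2.png")[110:210,220:320]
cv2.imwrite("pics/c2.png",cv2.convertScaleAbs(cv2.resize(np.hstack([a,b]),None,fx=4,fy=4,interpolation=cv2.INTER_CUBIC),alpha=1.4))
```

```text
[ 0.0005  0.0003 -0.0022] [ 0.001  0.001 -0.003]
top pred lower/upper end: [[237.6, 190.6], [228.8, 205.1]] pin tip/flange [[242.7, 182.5], [249.5, 171.1]]
scene pred lower/upper end: [[273.1, 156.4], [277.7, 128.6]] pin tip/flange [[270.1, 172.7], [265.9, 197.7]]
```

View pics/c2.png

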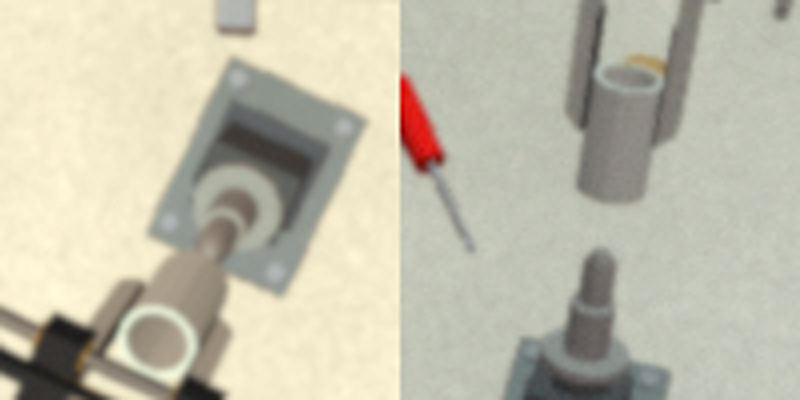

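Both views show the tube on the pin's line: the tube axis runs down to about (600,252) in the scene crop, where the tip is. I'll slide it on in steps.

Run:
```python
from h import *
plan([(pin(.10),RT,4),(pin(.08),RT,4),(pin(.035),RT,9)],-1)
```

```text
[[0.0,0.0,0.012,0.0,0.0,0.0,-1],[0.0,0.0,0.012,0.0,0.0,0.0,-1],[0.0,0.0,0.012,0.0,0.0,0.0,-1],[0.0001,0.0006,0.0121,-0.001,0.0,0.0,-1],[0.0,0.0,0.005,0.0,0.0,0.0,-1]]
[[0.0,0.0,0.005,0.0,0.0,0.0,-1],[0.0,0.0,0.005,0.0,0.0,0.0,-1],[0.0,0.0,0.005,0.0,0.0,0.0,-1],[0.0,0.0,0.005,0.0,0.0,0.0,-1],[0.0,0.0,0.005,0.0,0.0,0.0,-1]]
[[0.0,0.0,0.005,0.0,0.0,0.0,-1],[0.0,0.0,0.005,0.0,0.0,0.0,-1],[0.0,0.0,0.005,0.0,0.0,0.0,-1],[0.0,0.0,0.005,0.0,0.0,0.0,-1],[0.0,0.0,0.005,0.0,0.0,0.0,-1]]
[[0.0,0.0,0.005,0.0,0.0,0.0,-1],[0.0,0.0,0.005,0.0,0.0,0.0,-1]]
```

Emit:
jog_arm:
  motion:
    - [0,0,0.012,0,0,0,-1]
    - [0,0,0.012,0,0,0,-1]
    - [0,0,0.012,0,0,0,-1]
    - [0,0.001,0.012,0,0,0,-1]
    - [0,0,0.005,0,0,0,-1]

```text
time_s: 5.4
ee_pos: [0.5619, 0.0033, 0.1554]
eef_rot: [-3.139, 0.522, 2.727]
force: [-0.5, 0.6, -1.5]
grip_width: 0.04
grip_force: 25.0
```

Emit:
jog_arm:
  motion:
    - [0,0,0.005,0,0,0,-1]
    - [0,0,0.005,0,0,0,-1]
    - [0,0,0.005,0,0,0,-1]
    - [0,0,0,0,0,0,-1]

```text
time_s: 5.8
ee_pos: [0.5687, 0.0006, 0.1437]
eef_rot: [-3.14, 0.523, 2.727]
force: [-0.2, 0.4, -1.4]
grip_width: 0.0403
grip_force: 25.0
```

```bash
cat >> h.py <<'E'
def st():
    p,q=here();o=ctrl.get_obs();d=q.inv().apply(p-P0)
    print("t",round(o["time_s"],2),"tool-frame offset from pin axis x,y",RT.inv().apply(p-P0)[:2].round(4),"depth",round(float((p-P0)@AX),4),"F tool",q.inv().apply(o["force"]).round(1),"M",np.round(o["moment"],2),"rot",(RT.inv()*q).as_rotvec().round(3),"w",round(o["grip_width"],4))
E
python3 -c "
from h import *
st()"
```

```text
t 5.8 tool-frame offset from pin axis x,y [0.0004 0.001 ] depth 0.0796 F tool [1.  0.3 1.1] M [0.29 0.2  0.01] rot [ 0.001  0.    -0.001] w 0.0403
```

Emit:
jog_arm:
  motion:
    - [0,-0.001,0.005,0,0,0,-1]
    - [0,0,0.004,0,0,0,-1]
    - [0,0,0.003,0,0,0,-1]
    - [0,0,0.003,0,0,0,-1]
    - [0,0,0.0,0,0,0,-1]

```text
time_s: 6.3
ee_pos: [0.5751, -0.0033, 0.1308]
eef_rot: [-3.14, 0.523, 2.727]
force: [0.2, 0.2, -1.3]
grip_width: 0.04
grip_force: 25.0
```

```bash
python3 -c "
from h import *
st()"
```

```text
t 6.3 tool-frame offset from pin axis x,y [0.0004 0.    ] depth 0.0646 F tool [0.5 0.3 1.2] M [0.21 0.3  0.06] rot [ 0.001  0.    -0.001] w 0.04
```

Emit:
jog_arm:
  motion:
    - [0,0,0.005,0,0,0,-1]
    - [0,0,0.005,0,0,0,-1]
    - [0,0,0.005,0,0,0,-1]
    - [0,0,0.005,0,0,0,-1]
    - [0,0,0.005,0,0,0,-1]

```text
time_s: 6.8
ee_pos: [0.5868, -0.0084, 0.1091]
eef_rot: [-3.14, 0.524, 2.727]
force: [-1.9, 1.1, -1.0]
grip_width: 0.0401
grip_force: 25.0
```

Emit:
jog_arm:
  motion:
    - [0,0,0.002,0,0,0,-1]
    - [0,0,0.002,0,0,0,-1]
    - [0,0,0.001,0,0,0,-1]
    - [0,0,0,0,0,0,-1]
    - [0,0,0,0,0,0,-1]

```text
time_s: 7.3
ee_pos: [0.5887, -0.0093, 0.1066]
eef_rot: [-3.14, 0.525, 2.727]
force: [-20.0, 3.2, 19.5]
grip_width: 0.0402
grip_force: 25.0
```

```bash
python3 -c "
from h import *
st()"
```

```text
t 7.3 tool-frame offset from pin axis x,y [-0.0003 -0.    ] depth 0.0363 F tool [  7.2  -5.1 -26.7] M [-0.09  1.81 -0.42] rot [ 0.001 -0.001 -0.001] w 0.0402
```

Depth stopped at 36 mm with about 27 N, so it is home on the flange: f3 is a 32 bore and goes in the tray.

Run:
```python
from h import *
s=plan([(pin(.16),RT,5)],-1)
s=plan([((.575,.17,.21),RD,5),((.605,.3895,.14),RD,6)],-1,s)
s=plan([((.605,.3895,.06),RD,3),((.605,.3895,.042),RD,2)],-1,s)
```

```text
[[0.0,0.0,-0.025,0.0,0.0,0.0,-1],[0.0,0.0,-0.025,0.0,0.0,0.0,-1],[0.0,0.0,-0.025,0.0,0.0,0.0,-1],[0.0,0.0,-0.024,0.0,0.0,0.0,-1],[0.0002,-0.0001,-0.0248,-0.001,0.001,0.001,-1]]
[[0.004,0.032,-0.002,0.0,0.1,0.0,-1],[0.004,0.032,-0.001,0.0,0.11,0.0,-1],[0.005,0.032,-0.001,0.0,0.1,0.0,-1],[0.005,0.031,0.0,0.0,0.11,0.0,-1],[0.0043,0.0315,0.0005,0.0,0.104,0.0,-1]]
[[0.01,0.035,0.012,0.0,0.0,0.0,-1],[0.01,0.036,0.012,0.0,0.0,0.0,-1],[0.01,0.035,0.012,0.0,0.0,0.0,-1],[0.01,0.036,0.011,0.0,0.0,0.0,-1],[0.011,0.035,0.012,0.0,0.0,0.0,-1]]
[[0.0101,0.036,0.011,0.0,0.0,0.0,-1]]
[[0.0,0.0,0.027,0.0,0.0,0.0,-1],[0.0,0.0,0.027,0.0,0.0,0.0,-1],[0.0,0.0,0.026,0.0,0.0,0.0,-1],[0.0,0.0,0.009,0.0,0.0,0.0,-1],[0.0,0.0,0.009,0.0,0.0,0.0,-1]]
```

Emit:
jog_arm:
  motion:
    - [0,0,-0.025,0,0,0,-1]
    - [0,0,-0.025,0,0,0,-1]
    - [0,0,-0.025,0,0,0,-1]
    - [0,0,-0.024,0,0,0,-1]
    - [0,0,-0.025,0,0,0,-1]

```text
time_s: 7.8
ee_pos: [0.5317, 0.0158, 0.2136]
eef_rot: [-3.141, 0.524, 2.727]
force: [-0.3, -0.2, -1.5]
grip_width: 0.0398
grip_force: 25.0
```

Emit:
jog_arm:
  motion:
    - [0.004,0.032,-0.002,0,0.1,0,-1]
    - [0.004,0.032,-0.001,0,0.11,0,-1]
    - [0.005,0.032,-0.001,0,0.1,0,-1]
    - [0.005,0.031,0,0,0.11,0,-1]
    - [0.004,0.032,0,0,0.104,0,-1]

```text
time_s: 8.3
ee_pos: [0.5761, 0.1716, 0.2099]
eef_rot: [-3.141, -0.003, 2.727]
force: [0.8, 0.1, -1.2]
grip_width: 0.0401
grip_force: 25.0
```

Emit:
jog_arm:
  motion:
    - [0.01,0.035,0.012,0,0,0,-1]
    - [0.01,0.036,0.012,0,0,0,-1]
    - [0.01,0.035,0.012,0,0,0,-1]
    - [0.01,0.036,0.011,0,0,0,-1]
    - [0.011,0.035,0.012,0,0,0,-1]

```text
time_s: 8.8
ee_pos: [0.6006, 0.3542, 0.1497]
eef_rot: [-3.141, 0.0, 2.727]
force: [0.1, -0.9, -0.9]
grip_width: 0.04
grip_force: 25.0
```

Emit:
jog_arm:
  motion:
    - [0.01,0.036,0.011,0,0,0,-1]
    - [0,0,0,0,0,0,-1]
    - [0,0,0,0,0,0,-1]

```text
time_s: 9.1
ee_pos: [0.6055, 0.3901, 0.1382]
eef_rot: [-3.139, -0.0, 2.728]
force: [-0.5, -0.7, -2.3]
grip_width: 0.0399
grip_force: 25.0
```

Run:
```python
from h import *
o=ctrl.get_obs();p,q=here();print(p.round(4),(RD.inv()*q).as_rotvec().round(3),o["grip_width"])
for n in("top","scene"): snap(n,n+"3")
a=cv2.imread("pics/top3.png")[100:270,50:220];b=cv2.imread("pics/scene3.png")[80:250,330:500]
cv2.imwrite("pics/c3.png",cv2.resize(np.hstack([a,b]),None,fx=2.35,fy=2.35,interpolation=cv2.INTER_CUBIC))
s=plan([((.605,.3895,.06),RD,3),((.605,.3895,.042),RD,2)],-1)
```

```text
[0.6055 0.3901 0.1382] [ 0.002  0.    -0.001] 0.03989475068385546
[[0.0,0.0,0.027,0.0,0.0,0.0,-1],[0.001,0.0,0.026,0.0,0.0,0.0,-1],[0.0002,0.0001,0.0266,-0.001,0.001,-0.001,-1],[0.0,0.0,0.009,0.0,0.0,0.0,-1],[0.0,0.0,0.009,0.0,0.0,0.0,-1]]
```

View pics/c3.png

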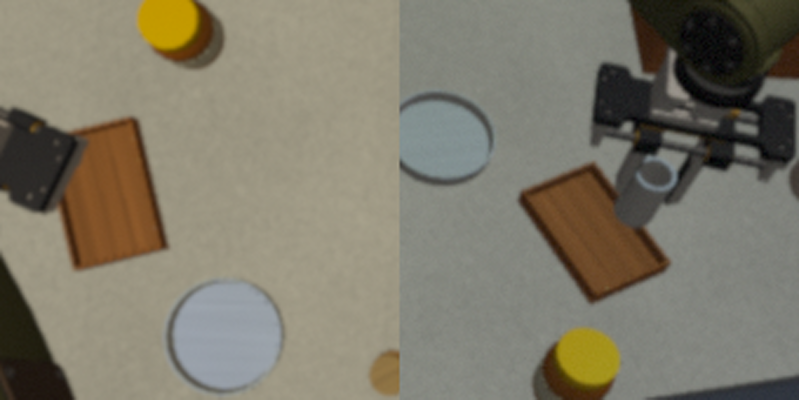

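The ferrule hangs upright over the tray's far half, with the tray outline at (520–668,165–300) in the right crop. I'll lower it and release.

Emit:
jog_arm:
  motion:
    - [0,0,0.027,0,0,0,-1]
    - [0,0,0.026,0,0,0,-1]
    - [0,0,0.027,0,0,0,-1]
    - [0,0,0.009,0,0,0,-1]
    - [0,0,0.007,0,0,0,-1]

```text
time_s: 9.7
ee_pos: [0.6061, 0.389, 0.0436]
eef_rot: [-3.141, 0.0, 2.726]
force: [-0.2, -0.7, -1.5]
grip_width: 0.0399
grip_force: 25.0
```

Emit:
jog_arm:
  motion:
    - [0,0,0.002,0,0,0,-1]
    - [0,0,0.001,0,0,0,-1]
    - [0,0,0.001,0,0,0,-1]
    - [0,0,0,0,0,0,-1]

```text
time_s: 10.1
ee_pos: [0.6058, 0.3898, 0.0398]
eef_rot: [-3.141, 0.0, 2.727]
force: [-0.0, -0.1, -1.8]
grip_width: 0.0397
grip_force: 25.0
```

Emit:
jog_arm:
  motion:
    - [0,0,0.001,0,0,0,-1]
    - [0,0,0,0,0,0,0.6]
    - [0,0,0,0,0,0,0.6]
    - [0,0,0,0,0,0,0.6]
    - [0,0,0,0,0,0,0.6]

```text
time_s: 10.6
ee_pos: [0.6056, 0.3897, 0.0381]
eef_rot: [-3.14, -0.0, 2.727]
force: [-0.6, -0.7, -0.3]
grip_width: 0.0683
grip_force: 0.0
```

Emit:
jog_arm:
  motion:
    - [0,0,0,0,0,0,0.6]
    - [0,0,-0.02,0,0,0,0.6]
    - [0,0,-0.04,0,0,0,0.6]
    - [0,0,-0.05,0,0,0,1]
    - [0,0,-0.05,0,0,0,1]

```text
time_s: 11.1
ee_pos: [0.6054, 0.3897, 0.1998]
eef_rot: [-3.14, -0.0, 2.727]
force: [0.1, 1.1, -0.6]
grip_width: 0.0884
grip_force: 0.0
```

Run:
```python
from h import *
p,q=here();print(p.round(4))
for n in ("top","scene"):
    f=snap(n,n+"4").astype(int)
    c=proj(n,[[.464,-.4245,.07]])[0].round().astype(int);x,y=c;w=13
    pt=f[y-w:y+w+1,x-w:x+w+1];d=pt[:,:,2]-pt[:,:,0];th=np.median(f[:,:,2]-f[:,:,0])+(12 if n=="top" else 11)
    m=((d>th)&(pt[:,:,1]>95)).astype(np.uint8);k,l,s,_=cv2.connectedComponentsWithStats(m,connectivity=8);q2=cv2.findNonZero(m)
    if q2 is not None and len(q2)>8:
        (cx,cy),(a,b),_=cv2.fitEllipse(cv2.convexHull(q2));print(n,len(q2),round(a,1),round(b,1),onz(n,x-w+cx,y-w+cy,.07).round(4))
T=[np.array(x,float) for x in((.59,.2,.25),(.52,-.2,.25),(.464,-.4245,.13))]
s=plan([(T[0],RD,5),(T[1],RD,10),(T[2],RD,7)],1)
```

```text
[0.6054 0.3897 0.1998]
top 104 16.1 16.9 [ 0.4646 -0.4228  0.07  ]
scene 58 12.6 16.2 [ 0.4649 -0.4254  0.07  ]
[[-0.012,-0.036,-0.009,0.0,0.0,0.0,1],[-0.012,-0.036,-0.009,0.0,0.0,0.0,1],[-0.012,-0.036,-0.009,0.0,0.0,0.0,1],[-0.013,-0.037,-0.009,0.0,0.0,0.0,1],[-0.0123,-0.0364,-0.0082,0.009,0.007,0.0,1]]
[[-0.01,-0.039,0.0,0.0,0.0,0.0,1],[-0.01,-0.039,0.0,0.0,0.0,0.0,1],[-0.01,-0.04,0.0,0.0,0.0,0.0,1],[-0.01,-0.039,0.0,0.0,0.0,0.0,1],[-0.01,-0.04,0.0,0.0,0.0,0.0,1]]
[[-0.009,-0.039,0.0,0.0,0.0,0.0,1],[-0.01,-0.04,0.0,0.0,0.0,0.0,1],[-0.009,-0.039,0.0,0.0,0.0,0.0,1],[-0.01,-0.04,0.0,0.0,0.0,0.0,1],[-0.0091,-0.0393,0.0001,0.0,0.0,0.0,1]]
[[-0.006,-0.033,0.017,0.0,0.0,0.0,1],[-0.006,-0.033,0.017,0.0,0.0,0.0,1],[-0.005,-0.032,0.017,0.0,0.0,0.0,1],[-0.006,-0.033,0.017,0.0,0.0,0.0,1],[-0.005,-0.032,0.017,0.0,0.0,0.0,1]]
[[-0.006,-0.033,0.018,0.0,0.0,0.0,1],[-0.0052,-0.032,0.017,0.0,0.0,0.0,1]]
```

Emit:
jog_arm:
  motion:
    - [-0.012,-0.036,-0.009,0,0,0,1]
    - [-0.012,-0.036,-0.009,0,0,0,1]
    - [-0.012,-0.036,-0.009,0,0,0,1]
    - [-0.013,-0.037,-0.009,0,0,0,1]
    - [-0.012,-0.036,-0.008,0,0,0,1]

```text
time_s: 11.7
ee_pos: [0.5882, 0.1981, 0.2424]
eef_rot: [-3.14, -0.0, 2.727]
force: [0.9, -0.0, -0.2]
grip_width: 0.0941
grip_force: 0.0
```

Emit:
jog_arm:
  motion:
    - [-0.01,-0.039,0,0,0,0,1]
    - [-0.01,-0.039,0,0,0,0,1]
    - [-0.01,-0.04,0,0,0,0,1]
    - [-0.01,-0.039,0,0,0,0,1]
    - [-0.01,-0.04,0,0,0,0,1]

```text
time_s: 12.2
ee_pos: [0.5544, -0.0023, 0.2423]
eef_rot: [-3.141, -0.0, 2.727]
force: [0.7, -0.5, 0.1]
grip_width: 0.0939
grip_force: 0.0
```

Emit:
jog_arm:
  motion:
    - [-0.009,-0.039,0,0,0,0,1]
    - [-0.01,-0.04,0,0,0,0,1]
    - [-0.009,-0.039,0,0,0,0,1]
    - [-0.01,-0.04,0,0,0,0,1]
    - [-0.009,-0.039,0,0,0,0,1]

```text
time_s: 12.7
ee_pos: [0.518, -0.2016, 0.2425]
eef_rot: [-3.141, -0.0, 2.727]
force: [0.5, 0.1, 0.1]
grip_width: 0.0938
grip_force: 0.0
```

Emit:
jog_arm:
  motion:
    - [-0.006,-0.033,0.017,0,0,0,1]
    - [-0.006,-0.033,0.017,0,0,0,1]
    - [-0.005,-0.032,0.017,0,0,0,1]
    - [-0.006,-0.033,0.017,0,0,0,1]
    - [-0.005,-0.032,0.017,0,0,0,1]

```text
time_s: 13.2
ee_pos: [0.4779, -0.3618, 0.1569]
eef_rot: [-3.141, -0.0, 2.727]
force: [0.2, -0.3, 0.4]
grip_width: 0.0942
grip_force: 0.0
```

Emit:
jog_arm:
  motion:
    - [-0.006,-0.033,0.018,0,0,0,1]
    - [-0.005,-0.032,0.017,0,0,0,1]
    - [0,0,0,0,0,0,1]
    - [0,0,0,0,0,0,1]

```text
time_s: 13.6
ee_pos: [0.4619, -0.4246, 0.1222]
eef_rot: [-3.141, -0.001, 2.726]
force: [-0.5, 0.7, -0.3]
grip_width: 0.094
grip_force: 0.0
```

Run:
```python
from h import *
p,q=here();print(p.round(4),(RD.inv()*q).as_rotvec().round(3))
# tray check: rim of placed ferrule
for n in("top","scene"):
    f=snap(n,n+"5").astype(int); c=proj(n,[[.605,.39,.074]])[0].round().astype(int);x,y=c;w=13
    pt=f[y-w:y+w+1,x-w:x+w+1];m=((pt[:,:,2]-pt[:,:,0]>-12)&(pt[:,:,1]>90)).astype(np.uint8);q2=cv2.findNonZero(m)
    if q2 is not None and len(q2)>8:
        (cx,cy),(a,b),_=cv2.fitEllipse(cv2.convexHull(q2));print(n,len(q2),round(a,1),round(b,1),onz(n,x-w+cx,y-w+cy,.074).round(4))
s=plan([((.4647,-.4242,.035),RD,5)],1)
```

```text
[ 0.4619 -0.4246  0.1222] [0.001 0.001 0.001]
top 123 15.7 17.4 [0.6049 0.3889 0.074 ]
scene 257 21.7 28.2 [0.5981 0.4054 0.074 ]
[[0.0,0.0,0.018,0.0,0.0,0.0,1],[0.0,0.0,0.018,0.0,0.0,0.0,1],[-0.001,0.0,0.017,0.0,0.0,0.0,1],[0.0,0.0,0.018,0.0,0.0,0.0,1],[-0.0008,0.0006,0.0175,-0.001,0.001,0.001,1]]
```

The first ferrule's rim shows at (0.605,0.389) in the top view, as expected, so it stands in the tray. Now f2.

Emit:
jog_arm:
  motion:
    - [-0.001,0,0.018,0,0,0,1]
    - [0,0,0.018,0,0,0,1]
    - [-0.001,0,0.017,0,0,0,1]
    - [0,0,0.018,0,0,0,1]
    - [0,0.001,0.017,0,0,0,1]

```text
time_s: 14.2
ee_pos: [0.4653, -0.4237, 0.0352]
eef_rot: [-3.14, 0.001, 2.728]
force: [-0.3, -0.1, 0.0]
grip_width: 0.0938
grip_force: 0.0
```

Emit:
jog_arm:
  motion:
    - [0,0,0,0,0,0,-1]
    - [0,0,0,0,0,0,-1]
    - [0,0,0,0,0,0,-1]
    - [0,0,0,0,0,0,-1]
    - [0,0,0,0,0,0,-1]

```text
time_s: 14.7
ee_pos: [0.4647, -0.4246, 0.0357]
eef_rot: [-3.14, 0.001, 2.727]
force: [-0.0, -0.7, 0.1]
grip_width: 0.0575
grip_force: 0.0
```

Emit:
jog_arm:
  motion:
    - [0,0,0,0,0,0,-1]
    - [0,0,0,0,0,0,-1]
    - [0,0,-0.03,0,0,0,-1]
    - [0,0,-0.05,0,0,0,-1]
    - [0,0,-0.05,0,0,0,-1]

```text
time_s: 15.2
ee_pos: [0.4641, -0.424, 0.166]
eef_rot: [-3.141, -0.002, 2.727]
force: [0.3, -0.7, -1.3]
grip_width: 0.0402
grip_force: 25.0
```

Run:
```python
from h import *
print(here()[0].round(4))
s=plan([((.47,-.2,.24),RD,7),(pin(.15),RT,8)],-1)
```

```text
[ 0.4641 -0.424   0.166 ]
[[0.012,0.03,-0.011,0.0,0.0,0.0,-1],[0.012,0.03,-0.01,0.0,0.0,0.0,-1],[0.012,0.029,-0.011,0.0,0.0,0.0,-1],[0.012,0.03,-0.01,0.0,0.0,0.0,-1],[0.012,0.029,-0.011,0.0,0.0,0.0,-1]]
[[0.013,0.03,-0.01,0.0,0.0,0.0,-1],[0.012,0.0293,-0.0109,0.0,-0.002,0.0,-1],[0.003,0.028,0.004,0.0,-0.07,0.0,-1],[0.004,0.028,0.004,0.0,-0.06,0.0,-1],[0.004,0.028,0.004,0.0,-0.07,0.0,-1]]
[[0.004,0.028,0.004,0.0,-0.06,0.0,-1],[0.004,0.028,0.003,0.0,-0.07,0.0,-1],[0.004,0.027,0.003,0.0,-0.06,0.0,-1],[0.005,0.028,0.003,0.0,-0.07,0.0,-1],[0.0046,0.0274,0.003,0.0,-0.063,0.0,-1]]
```

Emit:
jog_arm:
  motion:
    - [0.012,0.03,-0.011,0,0,0,-1]
    - [0.012,0.03,-0.01,0,0,0,-1]
    - [0.012,0.029,-0.011,0,0,0,-1]
    - [0.012,0.03,-0.01,0,0,0,-1]
    - [0.012,0.029,-0.011,0,0,0,-1]

```text
time_s: 15.7
ee_pos: [0.4691, -0.2633, 0.2181]
eef_rot: [-3.141, -0.0, 2.727]
force: [-0.2, -0.6, -1.0]
grip_width: 0.0399
grip_force: 25.0
```

Emit:
jog_arm:
  motion:
    - [0.013,0.03,-0.01,0,0,0,-1]
    - [0.012,0.029,-0.011,0,-0.002,0,-1]
    - [0.003,0.028,0.004,0,-0.07,0,-1]
    - [0.004,0.028,0.004,0,-0.06,0,-1]
    - [0.004,0.028,0.004,0,-0.07,0,-1]

```text
time_s: 16.2
ee_pos: [0.495, -0.1186, 0.226]
eef_rot: [-3.141, 0.205, 2.727]
force: [0.7, -1.1, -1.8]
grip_width: 0.0402
grip_force: 25.0
```

Emit:
jog_arm:
  motion:
    - [0.004,0.028,0.004,0,-0.06,0,-1]
    - [0.004,0.028,0.003,0,-0.07,0,-1]
    - [0.004,0.027,0.003,0,-0.06,0,-1]
    - [0.005,0.028,0.003,0,-0.07,0,-1]
    - [0.005,0.027,0.003,0,-0.063,0,-1]

```text
time_s: 16.7
ee_pos: [0.5362, 0.0142, 0.2035]
eef_rot: [3.141, 0.528, 2.727]
force: [0.2, -0.4, -0.1]
grip_width: 0.0404
grip_force: 25.0
```

Emit:
jog_arm:
  motion:
    - [0,0,0,0,0,0,-1]
    - [0,0,0,0,0,0,-1]

```text
time_s: 16.9
ee_pos: [0.5359, 0.0134, 0.2032]
eef_rot: [-3.14, 0.524, 2.729]
force: [-0.6, -0.5, -0.2]
grip_width: 0.0402
grip_force: 25.0
```

```bash
cat >> h.py <<'E'
def upper(n,im=None):
    """offset of the held tube's upper rim from where the tool pose puts it, px"""
    p,q=here();im=ctrl.camera(n).astype(int);c=proj(n,[p-q.apply([0,0,.035])])[0];x,y=c.round().astype(int);w=12
    pt=im[y-w:y+w+1,x-w:x+w+1];m=((pt[:,:,2]-pt[:,:,0]>-12)&(pt[:,:,1]>115)).astype(np.uint8);q2=cv2.findNonZero(m)
    (cx,cy),(a,b),_=cv2.fitEllipse(cv2.convexHull(q2));print(n,len(q2),round(a,1),round(b,1),"rim-pred",(x-w+cx-c[0]).round(1),(y-w+cy-c[1]).round(1))
E
python3 - <<'E'
from h import *
st();upper("scene")
plan([(pin(.10),RT,4),(pin(.08),RT,4),(pin(.065),RT,4)],-1)
E
```

```text
t 16.9 tool-frame offset from pin axis x,y [ 0.0011 -0.0005] depth 0.1487 F tool [ 0.4 -0.7 -0. ] M [0.17 0.21 0.04] rot [ 0.001 -0.    -0.002] w 0.0402
scene 154 18.7 21.4 rim-pred 0.6 -6.2
[[0.0,0.0,0.012,0.0,0.0,0.0,-1],[0.0,0.0,0.012,0.0,0.0,0.0,-1],[0.0,0.001,0.012,0.0,0.0,0.0,-1],[-0.0005,0.0001,0.0127,-0.001,0.001,0.001,-1],[0.0,0.0,0.005,0.0,0.0,0.0,-1]]
[[0.0,0.0,0.005,0.0,0.0,0.0,-1],[0.0,0.0,0.005,0.0,0.0,0.0,-1],[0.0,0.0,0.005,0.0,0.0,0.0,-1],[0.0,0.0,0.004,0.0,0.0,0.0,-1],[0.0,0.0,0.004,0.0,0.0,0.0,-1]]
[[0.0,0.0,0.004,0.0,0.0,0.0,-1],[0.0,0.0,0.003,0.0,0.0,0.0,-1]]
```

Emit:
jog_arm:
  motion:
    - [-0.001,0,0.012,0,0,0,-1]
    - [0,0,0.012,0,0,0,-1]
    - [0,0.001,0.012,0,0,0,-1]
    - [0,0,0.012,0,0,0,-1]
    - [0,0,0.005,0,0,0,-1]

```text
time_s: 17.45
ee_pos: [0.5617, 0.0022, 0.1561]
eef_rot: [-3.139, 0.523, 2.727]
force: [0.1, 0.1, -0.6]
grip_width: 0.0402
grip_force: 25.0
```

Emit:
jog_arm:
  motion:
    - [0,0,0.005,0,0,0,-1]
    - [0,0,0.005,0,0,0,-1]
    - [0,0,0.003,0,0,0,-1]
    - [0,0,0.003,0,0,0,-1]
    - [0,0,0,0,0,0,-1]

```text
time_s: 17.95
ee_pos: [0.569, -0.0005, 0.144]
eef_rot: [-3.14, 0.525, 2.727]
force: [-0.8, 0.1, -0.6]
grip_width: 0.04
grip_force: 25.0
```

Emit:
jog_arm:
  motion:
    - [0,0,0.003,0,0,0,-1]
    - [0,0,0.003,0,0,0,-1]
    - [0,0,0.003,0,0,0,-1]
    - [0,0,0.002,0,0,0,-1]
    - [0,0,0,0,0,0,-1]

```text
time_s: 18.45
ee_pos: [0.5739, -0.0027, 0.1341]
eef_rot: [-3.14, 0.524, 2.728]
force: [-0.8, 1.0, -2.2]
grip_width: 0.0403
grip_force: 25.0
```

```bash
python3 -c "
from h import *
st()"
```

```text
t 18.45 tool-frame offset from pin axis x,y [-0.      0.0001] depth 0.0682 F tool [2.1 0.6 1.3] M [0.5  0.45 0.13] rot [ 0.001 -0.001 -0.001] w 0.0403
```

Emit:
jog_arm:
  motion:
    - [0,0,0.002,0,0,0,-1]
    - [0,0,0.002,0,0,0,-1]
    - [0,0,0.002,0,0,0,-1]
    - [0,0,0.002,0,0,0,-1]
    - [0,0,0,0,0,0,-1]

```text
time_s: 18.95
ee_pos: [0.5776, -0.0043, 0.1273]
eef_rot: [-3.14, 0.524, 2.727]
force: [0.5, 4.1, -5.6]
grip_width: 0.04
grip_force: 25.0
```

```bash
python3 -c "
from h import *
st()"
```

```text
t 18.95 tool-frame offset from pin axis x,y [-0.0002  0.0001] depth 0.0603 F tool [3.8 4.  4.2] M [1.08 0.59 0.4 ] rot [ 0.001 -0.001 -0.001] w 0.04
```

Emit:
jog_arm:
  motion:
    - [0.0005,0.0005,0.004,0,0,0,-1]
    - [0,0,0.004,0,0,0,-1]
    - [0,0,0.004,0,0,0,-1]
    - [0,0,0.004,0,0,0,-1]
    - [0,0,0.003,0,0,0,-1]

```text
time_s: 19.45
ee_pos: [0.5864, -0.0078, 0.1107]
eef_rot: [-3.14, 0.525, 2.727]
force: [-0.7, 0.9, -1.8]
grip_width: 0.0399
grip_force: 25.0
```

Emit:
jog_arm:
  motion:
    - [0,0,0.002,0,0,0,-1]
    - [0,0,0.001,0,0,0,-1]
    - [0,0,0.001,0,0,0,-1]
    - [0,0,0.001,0,0,0,-1]
    - [0,0,0,0,0,0,-1]

```text
time_s: 19.95
ee_pos: [0.5885, -0.0086, 0.1067]
eef_rot: [-3.14, 0.525, 2.727]
force: [0.9, 0.3, -2.1]
grip_width: 0.0402
grip_force: 25.0
```

```bash
python3 -c "
from h import *
st()"
```

```text
t 19.95 tool-frame offset from pin axis x,y [-0.      0.0006] depth 0.0366 F tool [0.4 0.7 2.2] M [0.25 0.24 0.07] rot [ 0.001 -0.001 -0.001] w 0.0402
```

Emit:
jog_arm:
  motion:
    - [0,0,0.001,0,0,0,-1]
    - [0,0,0.001,0,0,0,-1]
    - [0,0,0.001,0,0,0,-1]
    - [0,0,0,0,0,0,-1]
    - [0,0,0,0,0,0,-1]

```text
time_s: 20.45
ee_pos: [0.5899, -0.0091, 0.106]
eef_rot: [-3.141, 0.527, 2.727]
force: [-21.9, 4.7, 24.0]
grip_width: 0.0399
grip_force: 25.0
```

Run:
```python
from h import *
st()
print(here()[0])
s=plan([(pin(.16),RT,5)],-1)
s=plan([((.53,.17,.21),RD,5),((.537,.371,.12),RD,6)],-1,s)
s=plan([((.537,.371,.044),RD,4)],-1,s)
```

```text
t 20.45 tool-frame offset from pin axis x,y [-0.001   0.0007] depth 0.0352 F tool [  6.9  -4.6 -31.8] M [-0.14  1.64 -0.5 ] rot [ 0.001 -0.003 -0.001] w 0.0399
[ 0.58991387 -0.00909351  0.10600345]
[[0.0,0.0,-0.025,0.0,0.0,0.0,-1],[0.0,0.0,-0.025,0.0,0.0,0.0,-1],[0.0,0.0,-0.025,0.0,0.0,0.0,-1],[0.0,0.0,-0.025,0.0,0.0,0.0,-1],[0.0006,-0.0008,-0.0248,-0.001,0.003,0.001,-1]]
[[0.011,0.028,-0.006,0.0,0.1,0.0,-1],[0.012,0.028,-0.005,0.0,0.11,0.0,-1],[0.012,0.028,-0.003,0.0,0.1,0.0,-1],[0.013,0.028,-0.002,0.0,0.11,0.0,-1],[0.0129,0.0284,0.0,0.0,0.104,0.0,-1]]
[[0.012,0.031,0.015,0.0,0.0,0.0,-1],[0.013,0.031,0.015,0.0,0.0,0.0,-1],[0.012,0.031,0.015,0.0,0.0,0.0,-1],[0.013,0.031,0.015,0.0,0.0,0.0,-1],[0.012,0.031,0.015,0.0,0.0,0.0,-1]]
[[0.0127,0.0317,0.0151,0.001,0.0,0.0,-1]]
[[0.0,0.0,0.019,0.0,0.0,0.0,-1],[0.0,0.0,0.019,0.0,0.0,0.0,-1],[0.0,0.0,0.019,0.0,0.0,0.0,-1],[-0.0001,0.0001,0.019,0.0,0.0,0.0,-1]]
```

Home at the flange again (depth 35 mm, 32 N), so f2 is a 32 bore and goes in the tray's near slot.

Emit:
jog_arm:
  motion:
    - [0,0,-0.025,0,0,0,-1]
    - [0,0,-0.025,0,0,0,-1]
    - [0,0,-0.025,0,0,0,-1]
    - [0,0,-0.025,0,0,0,-1]
    - [0,-0.001,-0.025,0,0.003,0,-1]

```text
time_s: 20.95
ee_pos: [0.5316, 0.0154, 0.2133]
eef_rot: [-3.141, 0.522, 2.727]
force: [-1.0, -0.0, -0.6]
grip_width: 0.0404
grip_force: 25.0
```

Emit:
jog_arm:
  motion:
    - [0.011,0.028,-0.006,0,0.1,0,-1]
    - [0.012,0.028,-0.005,0,0.11,0,-1]
    - [0.012,0.028,-0.003,0,0.1,0,-1]
    - [0.013,0.028,-0.002,0,0.11,0,-1]
    - [0.013,0.028,0,0,0.104,0,-1]

```text
time_s: 21.45
ee_pos: [0.5302, 0.1705, 0.2092]
eef_rot: [-3.141, -0.005, 2.727]
force: [-0.9, 0.1, 0.1]
grip_width: 0.0398
grip_force: 25.0
```

Emit:
jog_arm:
  motion:
    - [0.012,0.031,0.015,0,0,0,-1]
    - [0.013,0.031,0.015,0,0,0,-1]
    - [0.012,0.031,0.015,0,0,0,-1]
    - [0.013,0.031,0.015,0,0,0,-1]
    - [0.012,0.031,0.015,0,0,0,-1]

```text
time_s: 21.95
ee_pos: [0.5356, 0.3373, 0.1329]
eef_rot: [-3.141, -0.002, 2.727]
force: [0.4, -0.7, -0.7]
grip_width: 0.0402
grip_force: 25.0
```

Emit:
jog_arm:
  motion:
    - [0.013,0.032,0.015,0.001,0,0,-1]
    - [0,0,0,0,0,0,-1]
    - [0,0,0,0,0,0,-1]

```text
time_s: 22.25
ee_pos: [0.5364, 0.3707, 0.118]
eef_rot: [-3.139, -0.002, 2.728]
force: [0.0, -0.8, -0.6]
grip_width: 0.0403
grip_force: 25.0
```

Run:
```python
from h import *
p,q=here();print(p.round(4),(RD.inv()*q).as_rotvec().round(3))
s=plan([((.537,.371,.044),RD,4)],-1)
```

```text
[0.5364 0.3707 0.118 ] [ 0.003  0.002 -0.001]
[[0.0,0.0,0.018,0.0,0.0,0.0,-1],[0.0,0.0,0.019,0.0,0.0,0.0,-1],[0.0,0.0,0.018,0.0,0.0,0.0,-1],[-0.0006,0.0008,0.019,-0.003,-0.002,0.001,-1]]
```

Emit:
jog_arm:
  motion:
    - [0,0,0.018,0,0,0,-1]
    - [0,0,0.019,0,0,0,-1]
    - [0,0,0.018,0,0,0,-1]
    - [0,0,0.019,-0.002,-0.002,0,-1]
    - [0,0,0.002,0,0,0,-1]

```text
time_s: 22.75
ee_pos: [0.536, 0.3688, 0.0411]
eef_rot: [-3.139, -0.001, 2.726]
force: [0.4, -1.1, -1.3]
grip_width: 0.0401
grip_force: 25.0
```

Emit:
jog_arm:
  motion:
    - [0,0,0.001,0,0,0,-1]
    - [0,0,0.001,0,0,0,-1]
    - [0,0,0,0,0,0,-1]

```text
time_s: 23.05
ee_pos: [0.5369, 0.3705, 0.0416]
eef_rot: [3.14, 0.001, 2.727]
force: [-0.2, 0.5, -1.9]
grip_width: 0.0396
grip_force: 25.0
```

Run:
```python
from h import *
o=ctrl.get_obs();print(here()[0].round(4),np.round(o["force"],1))
# f1 relook
for n in ("top","scene"):
    f=snap(n,n+"6").astype(int)
    c=proj(n,[[.5575,-.267,.07]])[0].round().astype(int);x,y=c;w=11
    pt=f[y-w:y+w+1,x-w:x+w+1];th=np.median(f[:,:,2]-f[:,:,0])+14
    m=((pt[:,:,2]-pt[:,:,0]>th)&(pt[:,:,1]>95)).astype(np.uint8);q2=cv2.findNonZero(m)
    (cx,cy),(a,b),_=cv2.fitEllipse(cv2.convexHull(q2));print(n,len(q2),round(a,1),round(b,1),onz(n,x-w+cx,y-w+cy,.07).round(4))
```

```text
[0.5369 0.3705 0.0416] [-0.2  0.5 -1.9]
top 153 16.0 16.6 [ 0.5572 -0.2661  0.07  ]
scene 108 13.6 16.0 [ 0.5581 -0.2684  0.07  ]
```

Emit:
jog_arm:
  motion:
    - [0,0,0.001,0,0,0,-1]
    - [0,0,0.001,0,0,0,-1]
    - [0,0,0.0005,0,0,0,-1]
    - [0,0,0,0,0,0,-1]

```text
time_s: 23.55
ee_pos: [0.5364, 0.3705, 0.0384]
eef_rot: [3.142, 0.0, 2.727]
force: [-0.9, -0.7, 3.9]
grip_width: 0.04
grip_force: 25.0
```

Emit:
jog_arm:
  motion:
    - [0,0,0,0,0,0,0.6]
    - [0,0,0,0,0,0,0.6]
    - [0,0,0,0,0,0,0.6]
    - [0,0,0,0,0,0,0.6]
    - [0,0,0,0,0,0,0.6]

```text
time_s: 24.05
ee_pos: [0.5364, 0.3704, 0.0379]
eef_rot: [-3.141, -0.0, 2.727]
force: [-0.3, 0.1, -0.0]
grip_width: 0.0741
grip_force: 0.0
```

Emit:
jog_arm:
  motion:
    - [0,0,-0.02,0,0,0,0.6]
    - [0,0,-0.04,0,0,0,0.6]
    - [0,0,-0.05,0,0,0,1]
    - [0,0,-0.05,0,0,0,1]
    - [0,0,-0.02,0,0,0,1]

```text
time_s: 24.55
ee_pos: [0.5373, 0.371, 0.2238]
eef_rot: [3.136, 0.004, 2.727]
force: [-0.2, -0.6, -0.5]
grip_width: 0.0929
grip_force: 0.0
```

Run:
```python
from h import *
p,q=here();print(p.round(4))
s=plan([((.54,.1,.26),RD,7),((.54,-.15,.24),RD,7),((.5577,-.267,.13),RD,5)],1)
```

```text
[0.5373 0.371  0.2238]
[[-0.016,-0.035,-0.005,0.0,0.0,0.0,1],[-0.016,-0.035,-0.005,0.0,0.0,0.0,1],[-0.016,-0.035,-0.005,0.0,0.0,0.0,1],[-0.016,-0.035,-0.006,0.0,0.0,0.0,1],[-0.016,-0.036,-0.005,0.0,0.0,0.0,1]]
[[-0.016,-0.035,-0.006,0.0,0.0,0.0,1],[-0.0158,-0.0357,-0.0052,0.006,0.004,0.0,1],[-0.014,-0.033,0.003,0.0,0.0,0.0,1],[-0.014,-0.033,0.003,0.0,0.0,0.0,1],[-0.015,-0.033,0.003,0.0,0.0,0.0,1]]
[[-0.014,-0.032,0.003,0.0,0.0,0.0,1],[-0.015,-0.033,0.003,0.0,0.0,0.0,1],[-0.014,-0.032,0.003,0.0,0.0,0.0,1],[-0.0148,-0.0328,0.0021,0.0,0.0,0.0,1],[-0.013,-0.02,0.022,0.0,0.0,0.0,1]]
[[-0.013,-0.02,0.022,0.0,0.0,0.0,1],[-0.012,-0.02,0.022,0.0,0.0,0.0,1],[-0.013,-0.02,0.022,0.0,0.0,0.0,1],[-0.0123,-0.0199,0.022,0.0,0.0,0.0,1]]
```

Emit:
jog_arm:
  motion:
    - [-0.016,-0.035,-0.005,0,0,0,1]
    - [-0.016,-0.035,-0.005,0,0,0,1]
    - [-0.016,-0.035,-0.005,0,0,0,1]
    - [-0.016,-0.035,-0.006,0,0,0,1]
    - [-0.016,-0.036,-0.005,0,0,0,1]

```text
time_s: 25.05
ee_pos: [0.5385, 0.1757, 0.2444]
eef_rot: [3.141, 0.0, 2.727]
force: [0.1, 0.6, -0.3]
grip_width: 0.0943
grip_force: 0.0
```

Emit:
jog_arm:
  motion:
    - [-0.016,-0.035,-0.006,0,0,0,1]
    - [-0.016,-0.036,-0.005,0,0,0,1]
    - [-0.014,-0.033,0.003,0,0,0,1]
    - [-0.014,-0.033,0.003,0,0,0,1]
    - [-0.015,-0.033,0.003,0,0,0,1]

```text
time_s: 25.55
ee_pos: [0.5385, -0.0102, 0.2461]
eef_rot: [3.142, 0.0, 2.727]
force: [0.0, -0.3, -0.1]
grip_width: 0.0943
grip_force: 0.0
```

Emit:
jog_arm:
  motion:
    - [-0.014,-0.032,0.003,0,0,0,1]
    - [-0.015,-0.033,0.003,0,0,0,1]
    - [-0.014,-0.032,0.003,0,0,0,1]
    - [-0.015,-0.033,0.002,0,0,0,1]
    - [-0.013,-0.02,0.022,0,0,0,1]

```text
time_s: 26.05
ee_pos: [0.5439, -0.1772, 0.2151]
eef_rot: [-3.141, 0.004, 2.726]
force: [0.1, -0.4, -0.0]
grip_width: 0.0941
grip_force: 0.0
```

Emit:
jog_arm:
  motion:
    - [-0.013,-0.02,0.022,0,0,0,1]
    - [-0.012,-0.02,0.022,0,0,0,1]
    - [-0.013,-0.02,0.022,0,0,0,1]
    - [-0.012,-0.02,0.022,0,0,0,1]
    - [0,0,0,0,0,0,1]

```text
time_s: 26.55
ee_pos: [0.5555, -0.2695, 0.1217]
eef_rot: [3.141, -0.005, 2.725]
force: [0.0, 1.3, 0.2]
grip_width: 0.094
grip_force: 0.0
```

Emit:
jog_arm:
  motion:
    - [0,0,0,0,0,0,1]

```text
time_s: 26.65
ee_pos: [0.5567, -0.2678, 0.1251]
eef_rot: [3.141, -0.001, 2.726]
force: [-0.9, 1.3, 0.7]
grip_width: 0.0939
grip_force: 0.0
```

Run:
```python
from h import *
p,q=here();print(p.round(4),(RD.inv()*q).as_rotvec().round(3))
for n in("top","scene"): snap(n,n+"7")
a=cv2.imread("pics/top7.png")[110:230,40:150];b=cv2.imread("pics/scene7.png")[110:230,70:200]
cv2.imwrite("pics/c7.png",cv2.resize(np.hstack([a,b]),None,fx=3.3,fy=3.3,interpolation=cv2.INTER_CUBIC))
s=plan([((.5577,-.267,.035),RD,5)],1)
```

```text
[ 0.5567 -0.2678  0.1251] [-0.     0.001  0.   ]
[[0.0,0.0,0.018,0.0,0.0,0.0,1],[0.0,0.0,0.018,0.0,0.0,0.0,1],[0.0,0.0,0.018,0.0,0.0,0.0,1],[0.0,0.0,0.019,0.0,0.0,0.0,1],[0.0,0.0005,0.0183,0.0,0.002,0.001,1]]
```

View pics/c7.png

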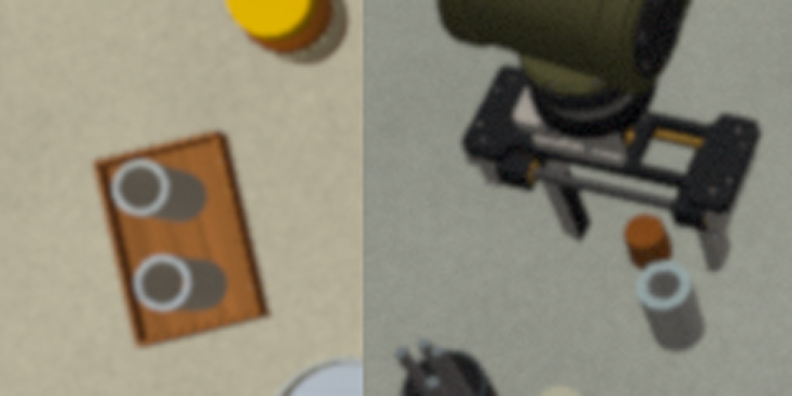

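Both 32-bore ferrules stand upright in the tray, with rims at (140,187) and (162,283) in the crop. The hand is over f1, clear of the wax. Next: grip f1.

Emit:
jog_arm:
  motion:
    - [0,0,0.018,0,0,0,1]
    - [0,0,0.018,0,0,0,1]
    - [0,0,0.018,0,0,0,1]
    - [0,0,0.019,0,0,0,1]
    - [0,0.001,0.018,0,0,0,1]

```text
time_s: 27.25
ee_pos: [0.5579, -0.2664, 0.0347]
eef_rot: [-3.141, 0.002, 2.728]
force: [-0.3, 0.5, 0.7]
grip_width: 0.0941
grip_force: 0.0
```

Emit:
jog_arm:
  motion:
    - [0,0,0,0,0,0,-1]
    - [0,0,0,0,0,0,-1]
    - [0,0,0,0,0,0,-1]
    - [0,0,0,0,0,0,-1]
    - [0,0,0,0,0,0,-1]

```text
time_s: 27.75
ee_pos: [0.5575, -0.2672, 0.0348]
eef_rot: [-3.141, 0.001, 2.727]
force: [-0.0, 0.0, -0.3]
grip_width: 0.0575
grip_force: 0.0
```

Emit:
jog_arm:
  motion:
    - [0,0,0,0,0,0,-1]
    - [0,0,0,0,0,0,-1]
    - [0,0,-0.03,0,0,0,-1]
    - [0,0,-0.05,0,0,0,-1]
    - [0,0,-0.05,0,0,0,-1]

```text
time_s: 28.25
ee_pos: [0.5567, -0.2668, 0.165]
eef_rot: [3.141, -0.002, 2.727]
force: [1.2, -1.0, -1.5]
grip_width: 0.0399
grip_force: 25.0
```

Run:
```python
from h import *
print(here()[0].round(4))
s=plan([((.5,-.15,.24),RD,5),(pin(.16),RT,7)],-1)
```

```text
[ 0.5567 -0.2668  0.165 ]
[[0.02,0.017,-0.015,0.0,0.0,0.0,-1],[0.02,0.017,-0.015,0.0,0.0,0.0,-1],[0.02,0.017,-0.015,0.0,0.0,0.0,-1],[0.02,0.017,-0.015,0.0,0.0,0.0,-1],[0.0191,0.016,-0.0148,0.0,-0.002,0.0,-1]]
[[0.005,0.024,0.004,0.0,-0.07,0.0,-1],[0.006,0.023,0.003,0.0,-0.08,0.0,-1],[0.006,0.024,0.003,0.0,-0.07,0.0,-1],[0.006,0.023,0.003,0.0,-0.08,0.0,-1],[0.006,0.024,0.002,0.0,-0.07,0.0,-1]]
[[0.006,0.023,0.001,0.0,-0.08,0.0,-1],[0.0071,0.0235,0.0012,0.0,-0.074,0.0,-1]]
```

Emit:
jog_arm:
  motion:
    - [0.02,0.017,-0.015,0,0,0,-1]
    - [0.02,0.017,-0.015,0,0,0,-1]
    - [0.02,0.017,-0.015,0,0,0,-1]
    - [0.02,0.017,-0.015,0,0,0,-1]
    - [0.019,0.016,-0.015,0,-0.002,0,-1]

```text
time_s: 28.75
ee_pos: [0.4998, -0.1493, 0.2395]
eef_rot: [-3.142, 0.002, 2.727]
force: [0.0, -0.3, -1.6]
grip_width: 0.0398
grip_force: 25.0
```

Emit:
jog_arm:
  motion:
    - [0.005,0.024,0.004,0,-0.07,0,-1]
    - [0.006,0.023,0.003,0,-0.08,0,-1]
    - [0.006,0.024,0.003,0,-0.07,0,-1]
    - [0.006,0.023,0.003,0,-0.08,0,-1]
    - [0.006,0.024,0.002,0,-0.07,0,-1]

```text
time_s: 29.25
ee_pos: [0.5235, -0.0306, 0.2197]
eef_rot: [3.141, 0.375, 2.727]
force: [0.3, -1.1, -2.2]
grip_width: 0.0397
grip_force: 25.0
```

Emit:
jog_arm:
  motion:
    - [0.006,0.023,0.001,0,-0.08,0,-1]
    - [0.007,0.023,0.001,0,-0.074,0,-1]
    - [0,0,0,0,0,0,-1]
    - [0,0,0,0,0,0,-1]
    - [0,0,0,0,0,0,-1]

```text
time_s: 29.75
ee_pos: [0.5323, 0.0144, 0.213]
eef_rot: [-3.142, 0.525, 2.726]
force: [0.3, 0.6, -2.0]
grip_width: 0.0393
grip_force: 25.0
```

Run:
```python
from h import *
st()
plan([(pin(.10),RT,5)],-1)
```

```text
t 29.75 tool-frame offset from pin axis x,y [-0.0006 -0.001 ] depth 0.159 F tool [1.  0.6 1.8] M [ 0.13  0.27 -0.06] rot [ 0.    -0.002  0.   ] w 0.0393
[[0.0,0.0,0.012,0.0,0.0,0.0,-1],[0.0,0.0,0.012,0.0,0.0,0.0,-1],[0.0,0.0,0.012,0.0,0.0,0.0,-1],[0.0,0.001,0.012,0.0,0.0,0.0,-1],[0.0007,0.0,0.011,0.0,0.002,0.0,-1]]
```

Emit:
jog_arm:
  motion:
    - [0,0.001,0.012,0,0,0,-1]
    - [0.001,0,0.012,0,0,0,-1]
    - [0,0,0.012,0,0.002,0,-1]
    - [0,0,0.012,0,0,0,-1]
    - [0,0,0.011,0,0,0,-1]

```text
time_s: 30.25
ee_pos: [0.5592, 0.0038, 0.1598]
eef_rot: [-3.141, 0.523, 2.727]
force: [-0.2, -0.1, -1.7]
grip_width: 0.0397
grip_force: 25.0
```

Emit:
jog_arm:
  motion:
    - [0,0,0.005,0,0,0,-1]
    - [0,0,0.005,0,0,0,-1]
    - [0,0,0.005,0,0,0,-1]
    - [0,0,0.004,0,0,0,-1]
    - [0,0,0.003,0,0,0,-1]

```text
time_s: 30.75
ee_pos: [0.5689, -0.0, 0.1419]
eef_rot: [-3.142, 0.524, 2.727]
force: [-2.2, 2.6, -1.1]
grip_width: 0.0398
grip_force: 25.0
```

```bash
python3 -c "
from h import *
st()"
```

```text
t 30.75 tool-frame offset from pin axis x,y [0.0009 0.0005] depth 0.0777 F tool [ 3.2  1.5 -0.6] M [0.59 0.63 0.13] rot [-0. -0. -0.] w 0.0398
```

Emit:
jog_arm:
  motion:
    - [0,0,0.002,0,0,0,-1]
    - [0,0,0.002,0,0,0,-1]
    - [0,0,0.002,0,0,0,-1]
    - [0,0,0.001,0,0,0,-1]
    - [0,0,0,0,0,0,-1]

```text
time_s: 31.25
ee_pos: [0.572, -0.0015, 0.136]
eef_rot: [-3.142, 0.524, 2.727]
force: [-4.3, 3.5, -0.4]
grip_width: 0.0399
grip_force: 25.0
```

```bash
python3 -c "
from h import *
st()"
```

```text
t 31.25 tool-frame offset from pin axis x,y [0.0009 0.0005] depth 0.071 F tool [ 4.8  1.5 -2.3] M [0.84 0.93 0.17] rot [-0. -0. -0.] w 0.0399
```

Emit:
jog_arm:
  motion:
    - [0.0005,0,0.001,0,0,0,-1]
    - [0,0,0.001,0,0,0,-1]
    - [0,0,0.001,0,0,0,-1]
    - [0,0,0,0,0,0,-1]
    - [0,0,0,0,0,0,-1]

```text
time_s: 31.75
ee_pos: [0.5739, -0.0021, 0.1357]
eef_rot: [3.141, 0.528, 2.726]
force: [-17.7, 3.4, 22.3]
grip_width: 0.0398
grip_force: 25.0
```

```bash
python3 -c "
from h import *
st()"
```

```text
t 31.75 tool-frame offset from pin axis x,y [-0.0007  0.0007] depth 0.0697 F tool [  3.9  -4.  -28.1] M [-0.19  1.09 -0.43] rot [-0.001 -0.004  0.   ] w 0.0398
```

It stops at the step (depth 69.7 mm, 28 N). The other two went home and both sizes are present, so f1 is the 24 bore and goes in the dish.

Run:
```python
from h import *
s=plan([(pin(.165),RT,4)],-1)
s=plan([((.47,.12,.22),RD,5),((.42,.242,.13),RD,5)],-1,s)
```

```text
[[0.0,0.0,-0.024,0.0,0.0,0.0,-1],[0.0,0.0,-0.024,0.0,0.0,0.0,-1],[0.0,0.0,-0.024,0.0,0.0,0.0,-1],[0.0003,-0.0006,-0.0233,0.001,0.004,0.0,-1]]
[[0.016,0.014,-0.01,0.0,0.1,0.0,-1],[0.017,0.014,-0.008,0.0,0.11,0.0,-1],[0.018,0.014,-0.006,0.0,0.1,0.0,-1],[0.019,0.014,-0.005,0.0,0.11,0.0,-1],[0.0197,0.0145,-0.0022,0.0,0.104,0.0,-1]]
[[0.019,0.018,0.018,0.0,0.0,0.0,-1],[0.019,0.018,0.018,0.0,0.0,0.0,-1],[0.019,0.018,0.018,0.0,0.0,0.0,-1],[0.019,0.019,0.018,0.0,0.0,0.0,-1],[0.019,0.0184,0.0181,0.0,0.0,0.0,-1]]
```

Emit:
jog_arm:
  motion:
    - [0,0,-0.024,0,0,0,-1]
    - [0,0,-0.024,0,0,0,-1]
    - [0,0,-0.024,0,0,0,-1]
    - [0,-0.001,-0.023,0.001,0.004,0,-1]

```text
time_s: 32.15
ee_pos: [0.529, 0.0163, 0.2167]
eef_rot: [-3.141, 0.521, 2.727]
force: [-0.5, 0.6, -1.4]
grip_width: 0.0398
grip_force: 25.0
```

Emit:
jog_arm:
  motion:
    - [0.016,0.014,-0.01,0,0.1,0,-1]
    - [0.017,0.014,-0.008,0,0.11,0,-1]
    - [0.018,0.014,-0.006,0,0.1,0,-1]
    - [0.019,0.014,-0.005,0,0.11,0,-1]
    - [0.02,0.014,-0.002,0,0.104,0,-1]

```text
time_s: 32.65
ee_pos: [0.4694, 0.1199, 0.2186]
eef_rot: [-3.141, -0.006, 2.726]
force: [0.3, -0.4, -1.5]
grip_width: 0.04
grip_force: 25.0
```

Emit:
jog_arm:
  motion:
    - [0.019,0.018,0.018,0,0,0,-1]
    - [0.019,0.018,0.018,0,0,0,-1]
    - [0.019,0.018,0.018,0,0,0,-1]
    - [0.019,0.019,0.018,0,0,0,-1]
    - [0.019,0.018,0.018,0,0,0,-1]

```text
time_s: 33.15
ee_pos: [0.4188, 0.2418, 0.1276]
eef_rot: [-3.141, -0.003, 2.726]
force: [0.4, -0.2, -1.4]
grip_width: 0.0398
grip_force: 25.0
```

Emit:
jog_arm:
  motion:
    - [0,0,0,0,0,0,-1]
    - [0,0,0,0,0,0,-1]
    - [0,0,0,0,0,0,-1]

```text
time_s: 33.45
ee_pos: [0.4195, 0.2404, 0.1287]
eef_rot: [3.142, -0.003, 2.726]
force: [0.1, -0.6, -2.4]
grip_width: 0.04
grip_force: 25.0
```

Run:
```python
from h import *
p,q=here();print(p.round(4),(RD.inv()*q).as_rotvec().round(3))
plan([((.42,.242,.043),RD,5)],-1)
```

```text
[0.4195 0.2404 0.1287] [-0.     0.003  0.001]
[[0.0,0.0,0.017,0.0,0.0,0.0,-1],[0.0,0.0,0.017,0.0,0.0,0.0,-1],[0.0,0.001,0.017,0.0,0.0,0.0,-1],[0.0,0.0,0.017,0.0,0.0,0.0,-1],[0.0,0.0006,0.0177,0.0,-0.003,-0.001,-1]]
```

Emit:
jog_arm:
  motion:
    - [0,0,0.017,0,0,0,-1]
    - [0,0,0.017,0,-0.003,0,-1]
    - [0,0.001,0.017,0,0,0,-1]
    - [0,0,0.017,0,0,0,-1]
    - [0,0,0.018,0,0,0,-1]

```text
time_s: 33.95
ee_pos: [0.42, 0.2412, 0.0422]
eef_rot: [3.141, 0.0, 2.725]
force: [-0.4, 0.9, -1.2]
grip_width: 0.04
grip_force: 25.0
```

Emit:
jog_arm:
  motion:
    - [0,0,0.001,0,0,0,-1]
    - [0,0,0.001,0,0,0,-1]
    - [0,0,0.001,0,0,0,-1]
    - [0,0,0,0,0,0,-1]

```text
time_s: 34.35
ee_pos: [0.4193, 0.2418, 0.0397]
eef_rot: [-3.141, -0.0, 2.726]
force: [-0.0, 0.4, -1.6]
grip_width: 0.0402
grip_force: 25.0
```

Emit:
jog_arm:
  motion:
    - [0,0,0.0005,0,0,0,-1]
    - [0,0,0.0005,0,0,0,-1]
    - [0,0,0,0,0,0,-1]

```text
time_s: 34.65
ee_pos: [0.4193, 0.2419, 0.0393]
eef_rot: [-3.141, -0.0, 2.726]
force: [-5.8, -2.1, 14.0]
grip_width: 0.0399
grip_force: 25.0
```

Emit:
jog_arm:
  motion:
    - [0,0,0,0,0,0,0.6]
    - [0,0,0,0,0,0,0.6]
    - [0,0,0,0,0,0,0.6]
    - [0,0,0,0,0,0,0.6]
    - [0,0,0,0,0,0,0.6]

```text
time_s: 35.15
ee_pos: [0.4188, 0.2418, 0.0379]
eef_rot: [-3.141, -0.001, 2.726]
force: [-0.2, -0.8, -0.2]
grip_width: 0.0739
grip_force: 0.0
```

Emit:
jog_arm:
  motion:
    - [0,0,-0.02,0,0,0,0.6]
    - [0,0,-0.04,0,0,0,0.6]
    - [0,0,-0.05,0,0,0,0.6]
    - [0,0,-0.05,0,0,0,0.6]
    - [0,0,-0.02,0,0,0,0.6]

```text
time_s: 35.65
ee_pos: [0.4201, 0.2423, 0.2227]
eef_rot: [3.138, 0.003, 2.726]
force: [0.6, -0.4, -0.5]
grip_width: 0.0752
grip_force: 0.0
```

Emit:
jog_arm:
  motion:
    - [-0.01,-0.035,0,0,0,0,0.6]
    - [-0.01,-0.035,0,0,0,0,0.6]
    - [-0.01,-0.035,0,0,0,0,0.6]
    - [-0.01,-0.035,0,0,0,0,0.6]
    - [0,0,0,0,0,0,0.6]

```text
time_s: 36.15
ee_pos: [0.3988, 0.095, 0.2182]
eef_rot: [-3.14, -0.001, 2.723]
force: [0.7, 0.6, 0.0]
grip_width: 0.0754
grip_force: 0.0
```

Run:
```python
from h import *
snap("top","top8");snap("scene","scene8")
a=cv2.imread("pics/top8.png")[100:330,40:240];b=cv2.imread("pics/scene8.png")[60:290,300:500]
cv2.imwrite("pics/c8.png",cv2.resize(np.hstack([a,b]),None,fx=2,fy=2,interpolation=cv2.INTER_CUBIC))
```

```text
(no output)
```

View pics/c8.png

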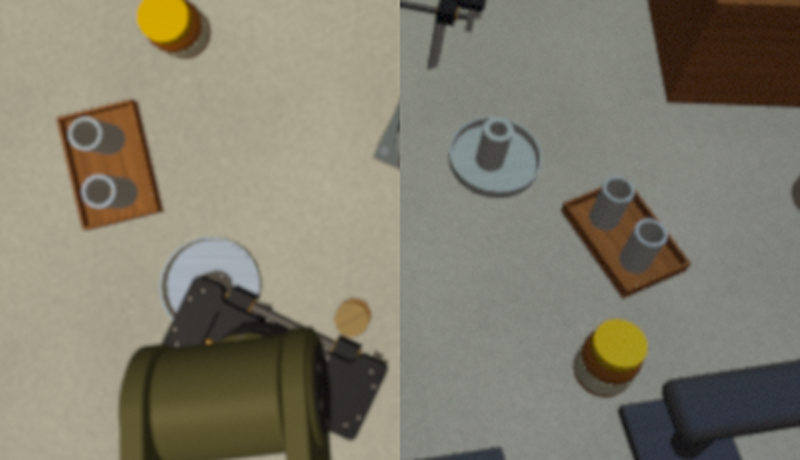

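The scene crop shows the 24-bore ferrule upright in the dish at (495,145) and both 32s upright in the tray at (612,205) and (643,247). The hand is clear, so I'm handing in.

```bash
python3 -c "
from station import ctrl
print(ctrl.hand_in())"
```

```text
the job is handed in; nothing more can be done
None
```

I tried all three ferrules on the pin: the two that went home to the flange (32 bore) stand upright in the tray, the one that stopped at the step (24 bore) stands upright in the dish, and the job was handed in at about 36 s; the hand-in call gave no verdict.

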